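# Press a stub pin into a sprocket and hold the press down

### The job

Take the longest pin from the rack, drop it end-down into the bore of the sprocket on the press's carriage, and slide the carriage all the way in under the ram. Only then flip the safety catch right back off the lever, pull the lever down until the pin is pressed fully home, and finish while still holding the lever down, with the ram bearing on the pin, so that I can tack it. Leave the other pins and the tools on the bench alone.

Things in the scene. Friction and masses are not known exactly. Their poses are not given: they have to be found in the camera images.
- press: small grey arbor press fixed to the bench, turned up to 0.3 rad. Origin: on the table under the ram axis; its +x points from its open front (robot side) to its column (from x = 87 mm), +y to the left seen from the robot. Head: block 70 mm wide, x from -30 mm back to the column, z 140 to 265 mm; the ram sticks out on top to 300 mm. Slide bed: along x, -215 to 60 mm, 82 mm wide, 42 mm high.
- ram: the ram, a 25 mm square steel bar with a round 25 mm nose; origin on the table under its axis when raised. Nose 128 mm above the table when raised; it comes down 20 mm for each rad of the lever.
- carriage (a joint): the die carriage, an aluminium plate 142 x 62 mm sliding along the press's +x on the bed: 0 fully out towards the robot (loading place), 0.115 m fully in against its end stop, with the bore right under the ram. About 3 N moves it. It starts between 0 and 0.015.
- bore (a point): centre of the mouth of the bore in the 44 mm hub of the rusty sprocket (95 mm diameter, face 12 mm below the mouth) on the carriage; 72 mm above the table, moves with the carriage. Bore 15.5 mm diameter, 2 mm lead-in; a pin falls 19 mm deep by itself and stops on the tight lower part; home is 31 mm deep (pressing takes about 40 N at the ram).
- carriage_knob (a point): centre of the black ball knob (22 mm diameter) at the front end of the carriage, on a 12 mm post; 78 mm above the table, 26 mm above the carriage plate, 85 mm in front of the bore.
- catch (a joint): the safety catch, a dark steel hook on the left side of the press head (seen from the robot): 0 hooked over the peg of the lever, which then cannot be pulled; grows as its tab is pushed back along the press's +x, up to 1.7 rad lying right back. Stiff (0.05 N m): it stays where it is left.
- catch_tab (a point): tip of the catch's thumb tab, 42 mm from the catch's pivot, moves with the catch; a plate 24 mm wide (along the press's y), 6 mm thick, 26 mm long ending at this tip. With the catch on it points up and leans 20 degrees to the front; pushed back it turns over towards the column.
- catch_hinge (a point): pivot of the catch on the press, 58 mm to the left of the ram axis, 256 mm above the table, axis along the press's y.
- lever (a joint): the press lever: 0 raised (50 degrees above level, pointing to the front); grows as its ball is pulled towards the robot and down, to 1.1 rad at its stop (13 degrees below level); springs up when let go. Takes about 5 to 10 N at the ball, 10 to 18 N while the pin is pressed (from about 0.45 rad) and at the end; the pin is home at about 1.05 rad.
- lever_ball (a point): centre of the black ball (32 mm diameter) at the end of the steel lever, moves with the lever, 175 mm from lever_hinge, about 314 mm above the table when raised and 141 mm when down.
- lever_hinge (a point): pinion axis of the lever (along the press's y) at the lever's own plane, 90 mm to the left of the ram axis, 180 mm above the table.
- rack: wooden pin rack, a fixed block 60 x 170 x 30 mm with three blind holes (16 mm diameter, 20 mm deep) at -55, 0 and 55 mm along its y. Origin at the centre of its underside.
- pin_long: the longest pin: plain steel, 14 mm diameter, 66 mm long, upright in one of the rack's holes, 46 mm showing. Origin at the centre of its lower end, z along the pin.
- pin_mid: bystander pin, 14 mm diameter, 50 mm long, upright in the rack.
- pin_short: bystander pin, 14 mm diameter, 38 mm long, upright in the rack.
- hammer: bystander: hammer, 260 mm long, lying flat.
- wrench: bystander: open-ended wrench, 180 mm long, lying flat left of the press.
- chain_ring: bystander: loose rusty chain ring, 100 mm diameter, 6 mm thick, lying flat.
- tin: bystander: open metal tin, 74 mm diameter, 100 mm high.
- brush: bystander: wire brush, 200 mm long, lying flat.

How it is judged:
On the way, in this order (a step that is already met when the one before it is completed fails the run):
1. the longest pin stands in the sprocket's bore, let go, the catch still on (z of pin_long in the frame of bore below -0.016 m and horizontal distance between pin_long and bore below 0.004 m and angle between pin_long's own z axis and vertical below 0.15 rad and contact force between the fingers and pin_long below 0.5 N and value of joint catch below 0.3 rad), for 0.2 s.
2. the carriage is fully in under the ram, the catch still on (value of joint carriage above 0.112 m and value of joint catch below 0.3 rad), for 0.2 s.
3. the catch is flipped back, the lever still up (value of joint catch above 1 rad and value of joint lever below 0.15 rad), for 0.1 s.
4. the lever is pulled down and the pin is pressed home (value of joint lever above 0.95 rad and z of pin_long in the frame of bore below -0.029 m), for 0.2 s.
At the end, for the whole second after the job is handed in: Fingers hold the lever down (past 0.95 rad, over 2 N); the ram bears on the longest pin (over 5 N), which is pressed home: lower end 29 mm or more below the bore mouth, within 4 mm of centre, tilt under 0.15 rad; carriage past 0.112 m; catch past 1.0 rad (all of step 4 and contact force between the fingers and lever above 2 N and contact force between ram and pin_long above 5 N and horizontal distance between pin_long and bore below 0.004 m and angle between pin_long's own z axis and vertical below 0.15 rad and value of joint carriage above 0.112 m and value of joint catch above 1 rad); the arm keeps its last pose, push and grip.
It fails at once if the catch is taken off before the carriage is fully in (value of joint catch above 0.5 rad and value of joint carriage below 0.11 m).
It fails at once if another pin or a tool on the bench is moved by more than 30 mm (distance of any of pin_mid, pin_short, hammer, wrench, chain_ring, tin, brush from where it was at the start of the episode above 0.03 m).
It also fails if it takes over 64 s, if anything falls off the work surface, if the arm or the gripper's body presses on something with over 40 N, if the wrist force passes 120 N, or if a joint passes its speed limit or range.

### The arm

A 6-joint arm with a two-finger parallel gripper is mounted at the origin on the work surface. World frame = base frame: x ahead of the robot, y to its left, z up, the work surface at z = 0. Lengths are in m, angles in rad, forces in N, time in s.
With the tool pointing down it reaches from about 0.4 to 0.825 m from the base axis. Payload 7 kg.
Tool frame: the origin (TCP) lies at the very end of the fingers, on their centre line; the grasp point (between the pads) lies 19 mm behind it; x points along the fingers, y is the direction in which the jaws open and shut, and the axes are right-handed (so a half turn about x gives the same grasp; the last joint's range is limited). The gripper opens to 88 mm and grips with 3 to 60 N. Pads are 19 mm wide; open, the fingers measure 130 mm over their backs; the gripper's body (78 mm by 193 mm) begins 47 mm behind the grasp point.
Start: joints at [-0.925, 0.359, 0.012, 0, -1.224, -0.288], TCP at [0.236, -0.632, 0.227] pointing down, gripper open.
Joint ranges: [-3.07, 3.07], [-1.43, 2.12], [-1.02, 1.25], [-3.03, 1.67], [-3.05, -0], [-3.03, 3.03]. Speed limits (rad/s): [2.39, 2.39, 3.01, 3.14, 3.14, 3.14].

### API

Orientations are given as [roll, pitch, yaw] about the fixed x, y, z axes, in that order (R = Rz(yaw) Ry(pitch) Rx(roll)).
In Python, from station import arm gives the robot as it stands.
- The arm moves only by the shell command python3 -m inch 'ROWS' [OPENING] [FORCE]. ROWS is text: rows parted by semicolons, each of 6 numbers parted by spaces: the shift along the world's x, y, z in units of 30 mm (1.0 is 30 mm), then the turn, a rotation vector about the world's x, y, z in units of 5 degrees (1.0 is 5 degrees). In form: dx dy dz wx wy wz; .... A call has 1 to 12 rows; each row shifts and turns the commanded pose from where the row before left it; what a row does not reach is not made up. A row lasts 1/8 s, in which the tool goes at most 62.5 mm and 10.7 degrees, less where a joint would pass 70% of its speed; a pose out of reach is approached as far as the arm can. A call is refused whole if a number of a shift passes 1 or a number of a turn 1, either way. A call with a gripper value outside its range is refused whole. OPENING is the opening, from 0 (shut) to 1 (fully open), set as the call begins (- or left out, the last holds). The fingers move at their own pace and stop on an object; FORCE is the grip in N (left out, the last holds). Time passes only in rows, so rows that do not move let the fingers close. It gives the time, the measured TCP pose, the force and the opening at its end, in the units of the state.
- arm.get_state(): the state, without advancing time (a new reading comes with each control period).
- arm.grab_frame(name): name is "side" or "top"; returns a dict with "frame" (480x640x3 uint8, red, green, blue), "range_z" (480x640 float32, m along the optical axis (not along the pixel's ray), 0 where there is no reading), "mtx" (3x3 intrinsics, pixels), "pose" (4x4, takes a point from camera to world coordinates). Camera axes: x right, y up, looking along -z (the intrinsics and any distortion apply to the point x, -y, -z); pixel columns grow to the right and rows downward; lengths in m; the calibration is good to about 2 mm. A picture is of the moment at which its call begins.
- arm.job_done(): hands the job in, once; it reports no verdict.
Trained networks look in a picture, given as the dict that the camera call returned (one of the last four; its "shot" number tells which), for a name from the list of things; names that differ only in an ending like _2 or _b are one class to them, and where a whole thing is asked for, a point or a joint stands for the part that bears it (a point fixed in the world has none). Each returns a list of dicts, best first, with "confidence" (0 to 1); they miss things now and then, are a little off and sometimes report something else, mostly with a low value. They report only what shows in the picture. A call takes as long as a camera call.
- arm.search_frame(picture, target): "extent" ([centre column, centre row, width, height] as shares, 0 to 1, of the picture: columns of its width, rows of its height, round what is visible of it).
- arm.masks_of(picture, target): "mask" (480x640 bool, what is visible of it) and "extent" ([centre column, centre row, width, height] as shares, 0 to 1, of the picture: columns of its width, rows of its height, round what is visible of it).
- arm.place_of(picture, target): "position" ([column, row] as shares, 0 to 1, of the picture: columns of its width, rows of its height: a listed point, or the origin of a listed thing).
The state is a dict: "t": time; "q": joint angles; "qd": joint speeds; "joint_efforts": joint torques, N m; "eef_pos": TCP position; "ee_rot": TCP orientation; "force": force on the tool from outside, world axes, zero at the start; "moment": the same for the moment, N m; "width": finger opening in m.
Only numpy, scipy, OpenCV 4.12 (cv2) and the standard library are available. Lean on these libraries where they do the work, as an engineer would, in place of code of your own. Each camera call takes 0.05 s, during which the arm holds its last target. There are 200 camera calls.

## Working session

There is one attempt and no reset: what is moved stays moved. The work goes in short steps, Python scripts to look and compute and a shell command to move; the robot and the scene stay as the last step left them, time stands still between calls to the robot, and variables do not carry over. Pictures are saved under pics/ and viewed, about 8 in all and at most 12, crops included, and the job is handed in when it is done.

```bash
mkdir -p pics; cat > h.py <<'E'
import numpy as np, cv2
from station import arm
def proj(p,px,z=None,rad=2):
    """pixel (col,row shares) -> world; z given: intersect plane z; else depth"""
    u,v=px[0]*640,px[1]*480
    K=p["mtx"];T=np.array(p["pose"])
    d=np.array([(u-K[0][2])/K[0][0],-(v-K[1][2])/K[1][1],-1.])
    w=T[:3,:3]@d;o=T[:3,3]
    if z is not None: s=(z-o[2])/w[2]
    else:
        a=p["range_z"][int(v)-rad:int(v)+rad+1,int(u)-rad:int(u)+rad+1];a=a[a>0]
        s=np.median(a) if a.size else np.nan
    return o+s*w
def grab(n,f=None):
    p=arm.grab_frame(n)
    if f: cv2.imwrite('pics/'+f,p["frame"][:,:,::-1])
    return p
E
python3 - <<'E'
from h import *
np.set_printoptions(precision=4,suppress=True)
im=[]
for n in("side","top"):
    p=grab(n); im.append(p["frame"])
    print(n,p.get("dist"),[k for k in p],p["pose"][:3,3])
    for t,z in [("bore",.072),("carriage_knob",.078),("catch_tab",None),("catch_hinge",.256),("lever_ball",.314),("lever_hinge",.18),("press",0),("ram",0),("rack",0),("pin_long",0.01),("pin_mid",.01),("pin_short",.01)]:
        for r in arm.place_of(p,t)[:1]:
            q=r["position"];print(t,round(r["confidence"],2),np.round([q[0]*640,q[1]*480]),proj(p,q,z),proj(p,q))
cv2.imwrite('pics/a_side.png',im[0][:,:,::-1]);cv2.imwrite('pics/a_top.png',im[1][:,:,::-1])
print(arm.get_state())
E
```

```text
side None ['frame', 'range_z', 'mtx', 'pose', 'shot'] [0.1143 0.8944 0.8505]
bore 0.71 [325. 299.] [0.5503 0.0596 0.072 ] [0.5542 0.0521 0.065 ]
carriage_knob 0.62 [359. 304.] [0.472  0.0495 0.078 ] [0.4725 0.0483 0.0769]
catch_tab 0.49 [258. 218.] [0.6602 0.1346 0.2938] [0.6602 0.1346 0.2938]
catch_hinge 0.7 [304. 458.] [0.3305 0.5413 0.256 ] [0.4164 0.401  0.0198]
lever_ball 0.65 [298. 227.] [0.5543 0.1561 0.314 ] [0.5498 0.1636 0.3194]
lever_hinge 0.98 [246. 272.] [0.6743 0.174  0.18  ] [0.6612 0.1908 0.1956]
press 0.91 [276. 314.] [0.6677 0.0843 0.    ] [0.6432 0.1202 0.0377]
ram 0.5 [315. 244.] [ 0.7259 -0.2204  0.    ] [ 0.7244 -0.2177  0.0021]
rack 0.58 [407. 248.] [ 0.4881 -0.3167  0.    ] [ 0.469  -0.2546  0.0436]
pin_long 0.67 [411. 234.] [ 0.4968 -0.3765  0.01  ] [ 0.4774 -0.3121  0.0526]
pin_mid 0.55 [409. 245.] [ 0.4821 -0.317   0.01  ] [ 0.4732 -0.2876  0.0304]
pin_short 0.54 [405. 256.] [ 0.4753 -0.2632  0.01  ] [ 0.4673 -0.2375  0.0287]
top None ['frame', 'range_z', 'mtx', 'pose', 'shot'] [0.3995 0.0055 1.1866]
bore 0.73 [299. 249.] [0.5461 0.0577 0.072 ] [0.5486 0.05
[... 431 characters left out ...]
4815 -0.3043  0.0297]
pin_long 0.37 [460. 271.] [ 0.4957 -0.3731  0.01  ] [ 0.494  -0.3666  0.0303]
pin_mid 0.56 [437. 276.] [ 0.4821 -0.3101  0.01  ] [ 0.4807 -0.3048  0.0296]
pin_short 0.48 [418. 279.] [ 0.4733 -0.2602  0.01  ] [ 0.4719 -0.2552  0.0321]
{'t': 1.3, 'q': array([-0.9249,  0.3586,  0.0119, -0.    , -1.2241, -0.2881]), 'qd': array([-0.0026,  0.0001,  0.0007,  0.0005,  0.0006,  0.0019]), 'joint_efforts': array([  0.0005, -58.2391,  29.3309,   7.0026,   0.0125,  -0.    ]), 'eef_pos': array([ 0.2364, -0.6322,  0.2266]), 'ee_rot': array([1.7366, 1.5708, 2.0944]), 'force': array([ 0.0761, -0.0073,  0.5123]), 'moment': array([-0.013 ,  0.0325,  0.0029]), 'width': 0.08744814433419228}
```

View pics/a_side.png

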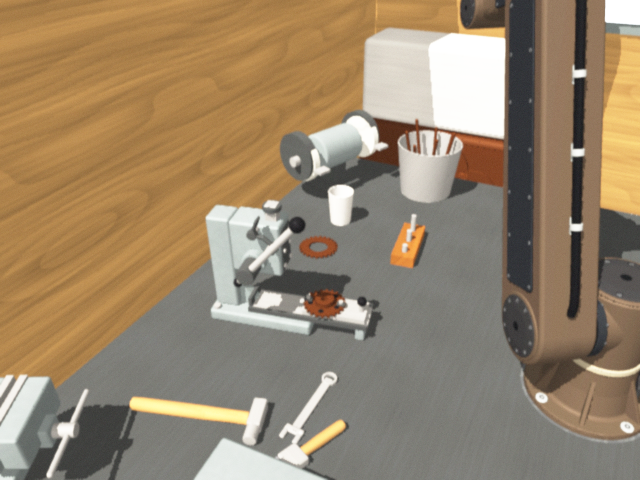

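View pics/a_top.png

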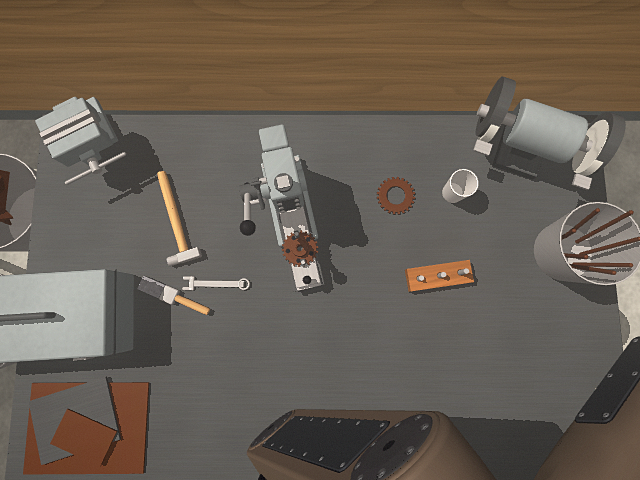

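The longest pin is the rightmost in the top view, at (464,272), and the tallest in the side view, at (414,217). The press is yawed about +0.23, with the lever ball at top (248,228) and the knob at top (308,278). I'll refine these from depth.

```bash
cat >> h.py <<'E'
def cloud(p):
    K=p["mtx"];T=np.array(p["pose"]);v,u=np.mgrid[:480,:640]
    z=p["range_z"];c=np.stack([(u+.5-K[0][2])/K[0][0]*z,-(v+.5-K[1][2])/K[1][1]*z,-z],-1)
    w=c@T[:3,:3].T+T[:3,3]; w[z<=0]=np.nan; return w
def box(w,lo,hi): return w[np.all((w>lo)&(w<hi),-1)]
E
python3 - <<'E'
from h import *
np.set_printoptions(precision=4,suppress=True)
for n in("top","side"):
    p=grab(n);w=cloud(p)
    for nm,lo,hi in [("pinL",(.47,-.40,.045),(.52,-.335,.09)),("pinM",(.46,-.335,.04),(.51,-.285,.09)),("pinS",(.45,-.285,.034),(.5,-.23,.09)),
      ("knob",(.44,.01,.06),(.51,.065,.1)),("ball",(.5,.12,.29),(.59,.19,.34)),("hub",(.51,.02,.066),(.6,.1,.08)),("ramtop",(.62,.03,.29),(.72,.11,.32)),("tab",(.62,.09,.27),(.72,.15,.32))]:
        b=box(w,np.array(lo),np.array(hi)); 
        if len(b): print(n,nm,len(b),b.mean(0),b.min(0),b.max(0))
    for t in ("carriage_knob","lever_ball","catch_tab","ram","pin_long"):
        for r in arm.masks_of(p,t)[:1]:
            b=w[r["mask"]];print(n,t,round(r["confidence"],2),len(b),np.nanmedian(b,0),np.nanmin(b,0),np.nanmax(b,0))
E
```

```text
top pinL 44 [ 0.4885 -0.3663  0.0694] [ 0.4824 -0.3749  0.0451] [ 0.4958 -0.361   0.0807]
top pinM 33 [ 0.4811 -0.3131  0.0566] [ 0.4748 -0.3199  0.0449] [ 0.4879 -0.3074  0.0639]
top pinS 42 [ 0.4742 -0.2591  0.0429] [ 0.4603 -0.282   0.034 ] [ 0.4945 -0.2314  0.0515]
top knob 74 [0.4751 0.0392 0.0813] [0.458  0.0279 0.0613] [0.51   0.0645 0.0917]
top ball 218 [0.5587 0.1495 0.3213] [0.5422 0.1347 0.2906] [0.5861 0.164  0.3311]
top hub 220 [0.5504 0.0564 0.0715] [0.5101 0.0359 0.0661] [0.5935 0.0773 0.0782]
top ramtop 281 [0.6574 0.0808 0.2981] [0.6387 0.0617 0.29  ] [0.6781 0.0999 0.3045]
top tab 100 [0.6578 0.1116 0.296 ] [0.6412 0.0907 0.2703] [0.6756 0.1499 0.3021]
top carriage_knob 0.83 1490 [0.5314 0.0498 0.0583] [ 0.4494  0.0053 -0.0053] [0.5991 0.1038 0.0917]
top lever_ball 0.89 634 [0.6309 0.1589 0.2383] [ 0.5434  0.1357 -0.0066] [0.746  0.2281 0.3311]
top catch_tab 0.75 156 [0.6543 0.1373 0.2587] [0.6171 0.1279 0.0001] [0.747  0.1925 0.3007]
top ram 0.8 259 [0.657  0.0806 0.2984] [0.6387 0.0618 0.289 ] [0.6759 0.0999 0.3045]
top pin_long 0.39 29 [ 0.4881 -0.3633  0.0699] [
[... 514 characters left out ...]
611 0.0708] [0.51   0.0359 0.066 ] [0.5923 0.0823 0.0758]
side ramtop 196 [0.6559 0.0898 0.2977] [0.6392 0.0651 0.29  ] [0.6779 0.1065 0.3024]
side tab 223 [0.6561 0.1034 0.2891] [0.6412 0.09   0.2702] [0.6764 0.1496 0.3024]
side carriage_knob 0.71 1512 [0.522  0.064  0.0586] [ 0.4506 -0.0494  0.001 ] [0.5963 0.1071 0.0914]
side lever_ball 0.74 1023 [0.6357 0.1716 0.2215] [0.543  0.1064 0.0755] [0.7381 0.1973 0.3313]
side catch_tab 0.64 219 [0.6572 0.1478 0.2584] [0.6099 0.1157 0.2176] [0.6773 0.1681 0.2976]
side ram 0.55 328 [0.6539 0.0934 0.2943] [0.6392 0.0651 0.2636] [0.6769 0.1065 0.3024]
side pin_long 0.38 72 [ 0.4889 -0.3626  0.0585] [ 0.4827 -0.4754  0.0023] [ 0.5149 -0.3518  0.0775]
```

```bash
python3 -m inch '.97 .985 -.3 0 0 -.85;.97 .985 -.3 0 0 -.85;.97 .985 -.3 .18 -.838 0;.97 .985 -.3 .18 -.838 0;.97 .985 -.3 .18 -.838 0;.97 .985 -.3 .18 -.838 0;.97 .985 -.3 .18 -.838 0;.97 .985 -.3 .18 -.838 0;.97 .985 -.3 .18 -.838 0;0 0 0 0 0 0;0 0 0 0 0 0' 0.38 20
cat > fk.py <<'E'
from h import *
from scipy.spatial.transform import Rotation as Ro
def st():
    s=arm.get_state();R=Ro.from_euler('xyz',s["ee_rot"]).as_matrix();p=np.array(s["eef_pos"])
    np.set_printoptions(precision=4,suppress=True)
    print("t",s["t"],"tcp",p,"grasp",p-.019*R[:,0],"f",R[:,0],"jaw",R[:,1],"F",s["force"],"w",s["width"]);return s,p,R
if __name__=="__main__": st()
E
python3 fk.py
```

```text
t: 3.28
eef_pos: [0.4983, -0.3668, 0.146]
ee_rot: [0.0, 1.048, 0.211]
force: [0.3, 0.7, 0.2]
width: 0.0333
t 3.275 tcp [ 0.4983 -0.3668  0.146 ] grasp [ 0.489  -0.3687  0.1624] f [ 0.4885  0.1044 -0.8663] jaw [-0.2087  0.978   0.0002] F [0.2711 0.7433 0.1715] w 0.03331012736334579
```

```bash
python3 -m inch '0 0 -.84 0 0 0;0 0 -.84 0 0 0;0 0 -.84 0 0 0;0 0 -.82 0 0 0;0 0 0 0 0 0'; python3 - <<'E'
from h import *
p=grab("top");w=p["frame"][220:320,390:510];q=grab("side");v=q["frame"][180:280,360:480]
cv2.imwrite('pics/b.png',cv2.resize(np.hstack([w,v])[:,:,::-1],None,fx=3,fy=3))
E
```

```text
t: 3.9
eef_pos: [0.4972, -0.3665, 0.0437]
ee_rot: [0.007, 1.05, 0.215]
force: [-0.5, 0.4, -0.3]
width: 0.0334
```

View pics/b.png

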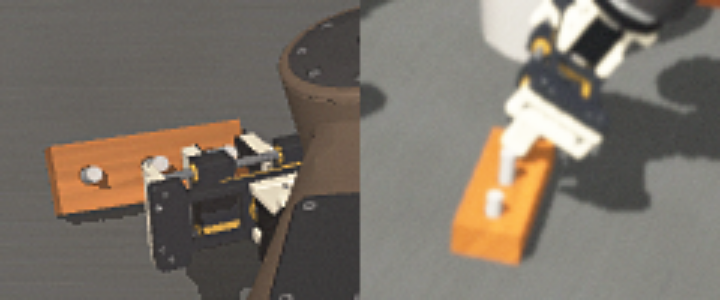

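The short and mid pins stand clear beside the fingers, and the long pin is between the jaws. Closing now.

```bash
python3 -m inch '0 0 0 0 0 0;0 0 0 0 0 0;0 0 0 0 0 0;0 0 0 0 0 0' 0 30; python3 -m inch '0 0 .4 0 0 0;0 0 .6 0 0 0;0 0 .9 0 0 0;0 0 .9 0 0 0;0 0 .6 0 0 0;0 0 0 0 0 0'; python3 fk.py; python3 - <<'E'
from h import *
p=grab("side");w=cloud(p);b=box(w,np.array([.44,-.42,.06]),np.array([.54,-.32,.2]))
cv2.imwrite('pics/c.png',cv2.resize(p["frame"][150:270,350:490][:,:,::-1],None,fx=4,fy=4))
E
```

```text
t: 4.5
eef_pos: [0.4987, -0.3665, 0.0462]
ee_rot: [0.0, 1.046, 0.21]
force: [-1.0, 2.3, 7.0]
width: 0.0132
t: 5.25
eef_pos: [0.4988, -0.3666, 0.1491]
ee_rot: [-0.002, 1.045, 0.208]
force: [0.2, 0.5, -1.3]
width: 0.0131
t 5.25 tcp [ 0.4988 -0.3666  0.1491] grasp [ 0.4895 -0.3685  0.1655] f [ 0.4906  0.1037 -0.8652] jaw [-0.2085  0.978  -0.001 ] F [ 0.1605  0.5298 -1.2599] w 0.013102985609278582
```

View pics/c.png

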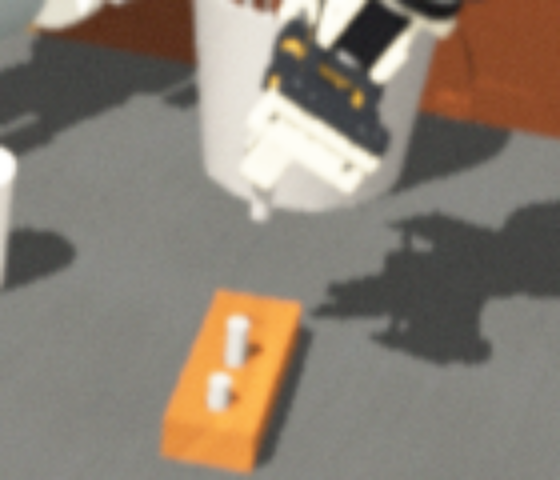

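```bash
python3 - <<'E'
from fk import *
s,pp,R=st()
for n in ("side","top"):
    p=grab(n);w=cloud(p)
    b=box(w,np.array([.44,-.42,.06]),np.array([.54,-.32,.17])); i=np.argsort(b[:,2])
    print(n,len(b));print(b[i][:60:2])
    if n=="side":
        uv=arm.masks_of(p,"pin_long")[:2]
        for r in uv: print(r["confidence"],r["extent"],np.nanmin(w[r["mask"]],0),np.nanmax(w[r["mask"]],0))
E
```

```text
t 5.3 tcp [ 0.4983 -0.3661  0.1477] grasp [ 0.489  -0.3681  0.1642] f [ 0.4895  0.1048 -0.8657] jaw [-0.2083  0.9781  0.0006] F [-0.0093  0.7186 -1.7255] w 0.013291349355088126
side 119
[[ 0.4928 -0.3592  0.1126]
 [ 0.4838 -0.3657  0.1146]
 [ 0.4934 -0.3602  0.115 ]
 [ 0.4879 -0.3606  0.1162]
 [ 0.4844 -0.3667  0.1172]
 [ 0.4892 -0.3555  0.1185]
 [ 0.4882 -0.3606  0.1193]
 [ 0.4942 -0.3611  0.1206]
 [ 0.4836 -0.3629  0.1224]
 [ 0.4874 -0.3571  0.1244]
 [ 0.4839 -0.3633  0.1253]
 [ 0.4885 -0.36    0.1258]
 [ 0.495  -0.3621  0.1262]
 [ 0.4853 -0.3586  0.1273]
 [ 0.4854 -0.3665  0.1295]
 [ 0.4948 -0.3606  0.1301]
 [ 0.4961 -0.3639  0.1313]
 [ 0.4864 -0.3606  0.1322]
 [ 0.497  -0.3662  0.133 ]
 [ 0.4837 -0.3683  0.1353]
 [ 0.4906 -0.3549  0.1371]
 [ 0.4912 -0.3562  0.1394]
 [ 0.4835 -0.349   0.1449]
 [ 0.495  -0.3487  0.1483]
 [ 0.4906 -0.3443  0.1485]
 [ 0.4832 -0.3471  0.1489]
 [ 0.4797 -0.3445  0.1511]
 [ 0.4904 -0.3427  0.1524]
 [ 0.4921 -0.3474  0.1527]
 [ 0.4827 -0.3444  0.1534]]
0.72 [0.3116, 0.8768, 0.2198, 0.0998] [ 0.5103  0.3315 -0.0026] [0.7907 0.4564 0.0302]
0.69 [0.6396, 0.4966, 0.0033, 0.0323] [ 0.475  -0.3176  0.0298] [ 0.4886 -0.2984  0.0613]
top 52
[[ 0.4804 -0.348   0.1449]
 [ 0.4848 -0.3466  0.1497]
 [ 0.4893 -0.346   0.1522]
 [ 0.5011 -0.3559  0.1532]
 [ 0.4987 -0.3461  0.1534]
 [ 0.5035 -0.3725  0.1536]
 [ 0.5034 -0.3771  0.1542]
 [ 0.4915 -0.3453  0.1548]
 [ 0.4962 -0.3454  0.155 ]
 [ 0.5033 -0.3742  0.1554]
 [ 0.4985 -0.3547  0.1562]
 [ 0.489  -0.3469  0.1565]
 [ 0.4983 -0.3566  0.1575]
 [ 0.4982 -0.3586  0.1586]
 [ 0.4958 -0.351   0.1597]
 [ 0.4956 -0.3481  0.1611]
 [ 0.4979 -0.3739  0.1621]
 [ 0.5002 -0.3764  0.1621]
 [ 0.4836 -0.3466  0.1636]
 [ 0.4954 -0.3589  0.1639]
 [ 0.4953 -0.3517  0.1643]
 [ 0.493  -0.3492  0.1644]
 [ 0.4929 -0.3442  0.1653]
 [ 0.4928 -0.351   0.166 ]
 [ 0.4881 -0.3459  0.1664]
 [ 0.4927 -0.3576  0.1672]]
```

```bash
python3 - <<'E'
from fk import *
for n in ("side","top"):
    p=grab(n);w=cloud(p)
    for nm,lo,hi in (("hub",.0685,.0755),("spr",.054,.0655)):
        b=box(w,np.array([.49,.0,lo]),np.array([.61,.12,hi]))
        (c,r)=cv2.minEnclosingCircle(b[:,:2].astype(np.float32)*1000)
        e=cv2.fitEllipse(cv2.convexHull(b[:,:2].astype(np.float32)*1000))
        print(n,nm,len(b),b.mean(0),np.median(b,0),c,r,e)
    q=arm.place_of(p,"bore")[0]; print(q["confidence"],proj(p,q["position"],.072))
    u,v=int(q["position"][0]*640),int(q["position"][1]*480)
    cv2.imwrite(f'pics/d_{n}.png',cv2.resize(p["frame"][v-35:v+35,u-45:u+45][:,:,::-1],None,fx=6,fy=6)); print(u,v)
    h=(w[v-8:v+9,u-8:u+9,2]*1000); print(np.round(h[4:13,2:15]).astype(int)) 
a,b=cv2.imread('pics/d_side.png'),cv2.imread('pics/d_top.png')
cv2.imwrite('pics/d.png',cv2.resize(np.hstack([a,b]),None,fx=.74,fy=.74))
E
```

```text
side hub 200 [0.55126192 0.06056693 0.07148593] [0.55162059 0.06034059 0.07157139] (550.4944458007812, 62.12007141113281) 42.21415328979492 ((550.990234375, 59.56005096435547), (44.78583908081055, 86.24983215332031), 93.95828247070312)
side spr 654 [0.54547743 0.06808332 0.05940685] [0.54193803 0.07331414 0.05938427] (542.0037231445312, 55.75419616699219) 57.5247802734375 ((543.275390625, 57.43169021606445), (95.61917877197266, 113.38095092773438), 113.59831237792969)
0.85 [0.55312689 0.06406371 0.072     ]
322 299
[[72 74 70 72 71 72 71 72 71 70 73 69 72]
 [71 74 74 72 72 72 72 70 73 72 69 72 71]
 [72 73 72 73 72 70 69 71 69 68 67 69 71]
 [69 76 74 73 70 67 65 64 64 65 68 70 69]
 [72 71 71 69 74 68 66 62 62 63 63 66 72]
 [69 69 72 72 71 76 59 60 57 58 61 73 71]
 [72 71 71 70 70 73 74 68 72 72 72 73 73]
 [71 70 72 75 73 71 76 74 71 70 72 72 70]
 [68 68 70 70 72 70 72 70 74 72 73 70 75]]
top hub 186 [0.54985948 0.05625253 0.07165667] [0.55068095 0.05652907 0.07168823] (551.4100341796875, 55.52671432495117) 40.84886169433594 ((551.2078857421875, 56.53515625), (40.001556396484375, 78.49
[... 2239 characters left out ...]
  73                   71                   71
                    71]
 [                  58                   65                   58
                    69                   70                   75
                    73                   74                   73
                    72                   74                   72
                    73]
 [                  61                   60                   60
                    56                   72                   75
                    73                   75                   69
                    71                   71                   71
                    74]]<stdin>:12: RuntimeWarning: invalid value encountered in cast
```

View pics/d.png

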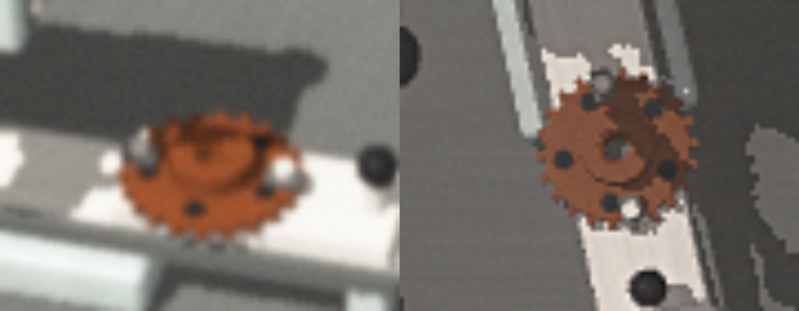

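```bash
python3 - <<'E'
from fk import *
for n,c in (("side",(325,299)),("top",(300,248))):
    p=grab(n);w=cloud(p);z=w[...,2]
    m=((z<.0675)|np.isnan(z)).astype(np.uint8); sub=np.zeros_like(m); sub[c[1]-13:c[1]+14,c[0]-13:c[0]+14]=1
    k,l,s,ce=cv2.connectedComponentsWithStats(m*sub,connectivity=4)
    for i in range(1,k):
        if 5<s[i,4]<90: print(n,s[i],ce[i],proj(p,((ce[i][0]+.5)/640,(ce[i][1]+.5)/480),.072))
    zz=z[c[1]-10:c[1]+11,c[0]-12:c[0]+13]
    print('\n'.join(''.join('#' if not a>.0675 else '.' for a in r) for r in zz))
E
```

```text
side [320 297   9   4  23] [323.86956522 298.69565217] [0.55043742 0.0619991  0.072     ]
#########################
#########################
#########################
#########.....###########
######...........########
####...............######
###.................#####
###..................####
##......#..#.........####
##.....########......####
###.....########.....####
##.......#####.......####
###.............#....####
###.................#####
####................#####
####..............#######
######.#.........#######.
#########################
#########################
#########################
#########################
top [296 245   7   6  33] [299.39393939 247.48484848] [0.54958175 0.05560858 0.072     ]
#########################
#########################
########..#.....#########
######...........########
#####.............#######
####...........#...######
####...............######
####......####......#####
###....#.######.....#####
###.....#######.....#####
###......######.....#####
###......######.....#####
####......####......#####
####...............######
#####..............######
#####.............#######
#######..........########
########..#....##########
#########################
#########################
#########################
```

```bash
python3 -m inch '.135 .9 0 0 0 0;.135 .95 0 0 0 0;.135 .95 0 0 0 0;.135 .95 0 0 0 0;.135 .95 0 0 0 0;.135 .95 0 0 0 0;.135 .95 0 0 0 0;.135 .95 0 0 0 0;.135 .95 0 0 0 0;.135 .95 0 0 0 0;.135 .95 0 0 0 0;.135 .95 0 0 0 0' && python3 -m inch '.135 .95 0 0 0 0;.135 .95 0 0 0 0;.135 .9 0 0 0 0;0 0 -.4 0 0 0;0 0 -.4 0 0 0;0 0 0 0 0 0;0 0 0 0 0 0'
cat > m.py <<'E'
from fk import *
s,pp,R=st(); g=pp-.019*R[:,0]
ims=[]
for n in ("side","top"):
    p=grab(n);w=cloud(p)
    b=box(w,np.array([.52,.02,.078]),np.array([.585,.1,g[2]-.02]))
    if len(b): print(n,len(b),b.mean(0),b.min(0),b.max(0))
    K=np.array(p["mtx"]);T=np.linalg.inv(p["pose"])
    def px(P):
        c=T[:3,:3]@P+T[:3,3]; return (K[0,0]*c[0]/-c[2]+K[0,2], K[1,1]*-c[1]/-c[2]+K[1,2])
    u,v=px(g-[0,0,.052]);print(n,"tip px",u,v)
    S=6;u0,v0=int(u)-33,int(v)-35
    im=cv2.resize(p["frame"][v0:v0+70,u0:u0+66],None,fx=S,fy=S)[:,:,::-1].copy()
    for P,c in ((g,(0,0,255)),(g-[0,0,.052],(0,255,0))):
        a=px(P);cv2.circle(im,(int((a[0]-u0)*S),int((a[1]-v0)*S)),3,c,1)
    ims.append(im)
import sys
cv2.imwrite('pics/'+sys.argv[1],np.hstack(ims))
E
python3 m.py e.png
```

```text
t: 7.25
eef_pos: [0.5472, -0.0254, 0.1479]
ee_rot: [0.003, 1.046, 0.213]
force: [1.6, -1.7, 1.3]
width: 0.0131
t: 8.12
eef_pos: [0.5645, 0.05, 0.141]
ee_rot: [0.038, 1.077, 0.252]
force: [-0.0, 0.3, -0.4]
width: 0.0132
t 8.125 tcp [0.5645 0.05   0.141 ] grasp [0.5558 0.0477 0.1578] f [ 0.4593  0.118  -0.8804] jaw [-0.2165  0.9761  0.0179] F [-0.0126  0.2825 -0.3923] w 0.013185255015146342
side 59 [0.5529 0.054  0.1189] [0.5477 0.0455 0.1038] [0.5617 0.0591 0.1325]
side tip px 325.05466337428663 283.0888040747327
top tip px 302.46890886702744 243.71886946527746
```

View pics/e.png

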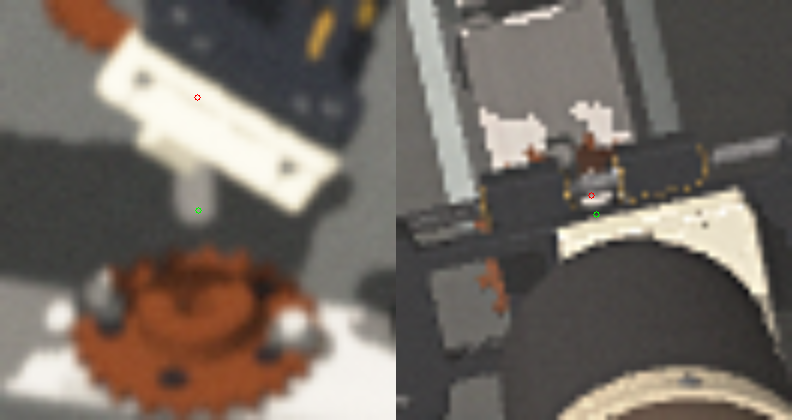

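```bash
python3 -m inch '0 0 0 0 0 0'; python3 -c "
from fk import *
s,_,_=st();print(s['q'],s['qd'])"
```

```text
t: 8.35
eef_pos: [0.5646, 0.0504, 0.1415]
ee_rot: [0.038, 1.076, 0.252]
force: [0.1, -0.1, -0.5]
width: 0.0137
t 8.35 tcp [0.5646 0.0504 0.1415] grasp [0.5559 0.0482 0.1582] f [ 0.4599  0.1186 -0.88  ] jaw [-0.2172  0.976   0.018 ] F [ 0.0792 -0.1202 -0.5085] w 0.013670736559452931
[ 0.3548  0.0169 -1.0161  0.8224 -0.0663 -2.5202] [-0.0002  0.0006  0.0002  0.0019  0.0002  0.0011]
```

The 30° tilt facing forward hits joint 3's limit. Turning about the vertical to face left-forward keeps the pin upright and moves the wrist outward.

```bash
python3 -m inch '0 0 .2 0 0 1;0 0 0 0 0 1;0 0 0 0 0 1;0 0 0 0 0 1;0 0 0 0 0 1;0 0 0 0 0 1;0 0 0 0 0 1;0 0 0 0 0 1;0 0 0 0 0 0'; python3 -c "
from fk import *
s,_,_=st();print(s['q'],s['ee_rot'])"
```

```text
t: 9.48
eef_pos: [0.5769, 0.0293, 0.1518]
ee_rot: [-0.02, 1.069, 0.775]
force: [-1.1, -0.7, -0.6]
width: 0.0134
t 9.475 tcp [0.5769 0.0293 0.1518] grasp [0.5704 0.0229 0.1684] f [ 0.3438  0.3364 -0.8767] jaw [-0.712   0.7022 -0.0097] F [-1.0821 -0.725  -0.6397] w 0.01336397951624202
[ 0.1686  0.1191 -0.4234 -0.4645 -0.658  -0.6271] [-0.0203  1.069   0.7746]
```

```bash
cat > d.py <<'E'
from fk import *
import sys
# usage: d.py gx gy gz azimuth tilt -> units
gx,gy,gz,az,ti=map(float,sys.argv[1:6])
s,p,R=st()
R1=Ro.from_euler('xyz',[0,np.pi/2-ti,az]).as_matrix()
t1=np.array([gx,gy,gz])+.019*R1[:,0]
print("shift units",(t1-p)/.03,"turn units",np.degrees(Ro.from_matrix(R1@R.T).as_rotvec())/5,"q",s["q"])
E
python3 d.py .550 .0585 .145 .81 .5236
```

```text
t 9.475 tcp [0.5769 0.0293 0.1518] grasp [0.5704 0.0229 0.1684] f [ 0.3438  0.3364 -0.8767] jaw [-0.712   0.7022 -0.0097] F [-1.0821 -0.725  -0.6397] w 0.01336397951624202
shift units [-0.6785  1.2021 -0.7738] turn units [ 0.2578 -0.0944  0.2036] q [ 0.1686  0.1191 -0.4234 -0.4645 -0.658  -0.6271]
```

```bash
python3 -m inch '-.17 .3 0 .26 -.09 .2;-.17 .3 -.1 0 0 0;-.17 .3 -.3 0 0 0;-.17 .3 -.37 0 0 0;0 0 0 0 0 0;0 0 0 0 0 0'; python3 d.py .550 .0585 .127 .81 .5236; python3 m.py f.png
```

```text
t: 10.22
eef_pos: [0.5558, 0.0663, 0.1285]
ee_rot: [0.0, 1.048, 0.813]
force: [1.3, 0.1, -1.3]
width: 0.0134
t 10.225 tcp [0.5558 0.0663 0.1285] grasp [0.5493 0.0594 0.145 ] f [ 0.3433  0.3625 -0.8664] jaw [-0.726   0.6877  0.0001] F [ 1.2519  0.0622 -1.2695] w 0.01342953626119961
shift units [ 0.024  -0.0291 -0.5988] turn units [ 0.0061 -0.0072 -0.0283] q [ 0.2311  0.1159 -0.4839 -0.5194 -0.5854 -0.6085]
t 10.225 tcp [0.5558 0.0663 0.1285] grasp [0.5493 0.0594 0.145 ] f [ 0.3433  0.3625 -0.8664] jaw [-0.726   0.6877  0.0001] F [ 1.2519  0.0622 -1.2695] w 0.01342953626119961
side 60 [0.5474 0.0671 0.1057] [0.5342 0.0586 0.0918] [0.556  0.0731 0.1245]
side tip px 325.28816175117413 291.3424262570927
top tip px 298.0337707589505 246.98403035538527
```

View pics/f.png

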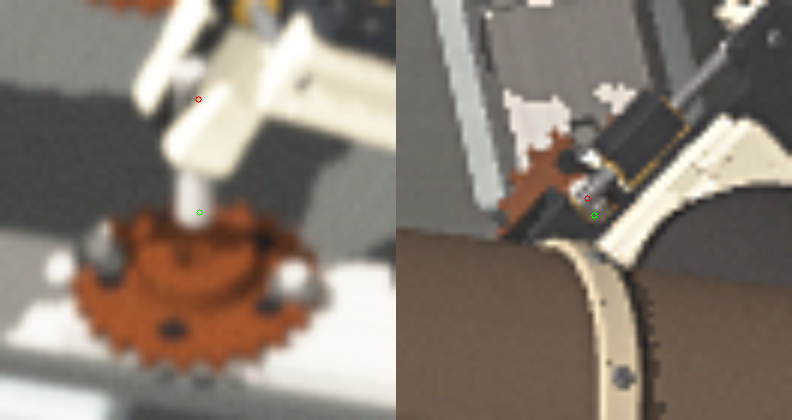

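```bash
python3 - <<'E'
from fk import *
p=grab("top");w=cloud(p);z=w[...,2]*1000
print(np.nan_to_num(z[240:256,288:310]).astype(int))
g=p["frame"][240:256,288:310].mean(-1).astype(int);print(g)
E
```

```text
[[ 61  60  58  60  60  58  55  56  72 152 213 216 214 212 215 218 218 218
  228 231 235 238]
 [ 57  60  57  56  62  61  73 158 157 214 214 216 214 212 178 214 216 226
  232 235 233 242]
 [ 57  54 208 216  61  70 157 159 211 214 216 212 209 173 174 185 227 230
  232 235 241 241]
 [ 61 209 214 217 222  70 159 214 217 214 215 214 143 172 171 229 232 235
  235 240 240 240]
 [209 214 218 221 225 225 216 216 217 216 211 158  73 148 228 228 233 235
  237 243 239 284]
 [211 217 223 225 223 227 222 218 215 212 156 142  60 227 228 235 236 240
  243 245 285 285]
 [218 219 225 221 223 221 222 221 215 154 145 134 227 231 232 235 241 241
  241 284 288 290]
 [222 228 223 221 223 225 223 217 222 174 130 225 229 235 236 239 241 242
  285 288 288 292]
 [224 223 224 223 222 224 216 218 221 220 227 231 235 235 236 241 242 285
  288 290 292 296]
 [225 223 221 222 221 217 222 218 219 225 228 233 235 240 240 242 286 288
  293 289 295 298]
 [225 224 220 218 220 222 223 215 219 230 236 235 239 242 244 285 286 290
  287 290 295 319]
 [227 512 516 519 524 525 524 523 521 234 234 238 243 243 287 289 292 292
  2
[... 1177 characters left out ...]
7  53  44 213 248 248 236 233
  240 249 181  37]
 [ 71  58  52  55  56  56  58  63  59  61  58  55 160 248 249 237 233 237
  253 180  37  38]
 [ 57  58  67  88  90  60  52  54  62  60  56 163 249 250 238 233 236 251
  245  72  40  75]
 [ 54 141 236 234 212 198 120 117 120  76 124 251 252 241 230 236 250 243
   78  29  68  77]
 [ 74  63  92  85 170 226 208 150 142 114 123 173 251 222 225 246 240 178
   42  52  77  79]
 [ 79  75  72  67  57 130 222 211 125 121 103  86 136 246 237 250 208  78
   41  75  78  76]
 [ 79  79  80  78  71  59 131 220 198 127 139  72 117 164 192 244 179  43
   64  75  78  77]
 [ 81  81  79  81  81  72  61 131 228 158 158 160 159 118  67 132  84  50
   77  77  77  77]]
```

```bash
python3 -m inch '-.02 -.03 -.2 0 0 0;0 0 -.2 0 0 0;0 0 -.2 0 0 0;0 0 -.15 0 0 0;0 0 -.15 0 0 0;0 0 0 0 0 0'; python3 -m inch '0 0 -.15 0 0 0;0 0 -.15 0 0 0;0 0 0 0 0 0'; python3 fk.py
```

```text
t: 11.12
eef_pos: [0.5596, 0.0657, 0.1055]
ee_rot: [-0.011, 1.04, 0.801]
force: [0.1, 0.7, 17.6]
width: 0.0133
t: 11.5
eef_pos: [0.5664, 0.0662, 0.1029]
ee_rot: [-0.031, 1.029, 0.784]
force: [1.4, 0.8, 38.6]
width: 0.0132
t 11.5 tcp [0.5664 0.0662 0.1029] grasp [0.5595 0.0593 0.1192] f [ 0.3651  0.3641 -0.8568] jaw [-0.7244  0.6892 -0.0158] F [ 1.3581  0.8052 38.6456] w 0.013158274413136216
```

```bash
python3 -m inch '0 0 .4 0 0 0;0 0 .3 0 0 0;0 0 0 0 0 0'; python3 d.py .5488 .0585 .14 .81 .5236;python3 m.py g.png
```

```text
t: 11.88
eef_pos: [0.5543, 0.0651, 0.1133]
ee_rot: [0.002, 1.049, 0.814]
force: [0.5, -0.1, -1.2]
width: 0.0126
t 11.875 tcp [0.5543 0.0651 0.1133] grasp [0.5478 0.0582 0.1297] f [ 0.3425  0.3627 -0.8667] jaw [-0.7258  0.6879  0.001 ] F [ 0.5383 -0.0866 -1.2018] w 0.012635710643308158
shift units [0.0353 0.0083 0.3427] turn units [ 0.0035 -0.0188 -0.0259] q [ 0.2221  0.1379 -0.492  -0.5475 -0.5641 -0.5694]
t 11.875 tcp [0.5543 0.0651 0.1133] grasp [0.5478 0.0582 0.1297] f [ 0.3425  0.3627 -0.8667] jaw [-0.7258  0.6879  0.001 ] F [ 0.5383 -0.0866 -1.2018] w 0.012635710643308158
side 47 [0.5465 0.0667 0.0907] [0.5407 0.0608 0.0787] [0.5531 0.0717 0.1058]
side tip px 326.1712932180175 296.58926880098187
top 3 [0.5442 0.0535 0.1025] [0.5419 0.0524 0.0972] [0.5458 0.0553 0.1093]
top tip px 298.7586998107904 248.3836263148571
```

View pics/g.png

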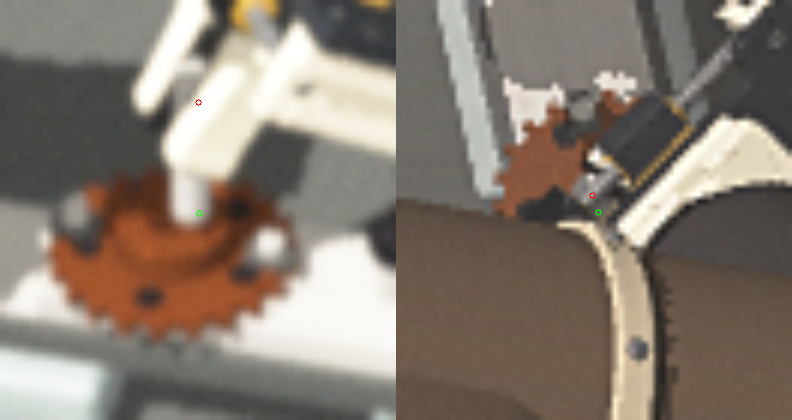

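The downward push dragged the carriage a few mm inward instead of inserting the pin. I'm raising the pin to measure pin against hub in the same picture.

```bash
python3 -m inch '0 0 .5 0 0 0;0 0 .4 0 0 0;0 0 0 0 0 0;0 0 0 0 0 0'; cat > n.py <<'E'
from fk import *
s,pp,R=st(); g=pp-.019*R[:,0]
p=grab("side");w=cloud(p);z=w[...,2]
K=np.array(p["mtx"]);T=np.linalg.inv(p["pose"])
def px(P):
    c=T[:3,:3]@P+T[:3,3]; return np.array((K[0,0]*c[0]/-c[2]+K[0,2], K[1,1]*-c[1]/-c[2]+K[1,2]))
tip=g-[0,0,.052]; print("tip px",px(tip),"drop to .072",px(np.array([tip[0],tip[1],.072])))
print("px per mm x,y,z",[ (px(tip+d)-px(tip)) for d in np.eye(3)*.001])
u,v=px(tip).astype(int); U,V=u-18,v-8
sub=z[V:V+32,U:U+36]*1000
for i,r in enumerate(sub): print(V+i,' '.join('%3d'%(-1 if np.isnan(a) else a) for a in r))
print("U",U)
cv2.imwrite('pics/h.png',cv2.resize(p["frame"][V-5:V+40,U-12:U+48][:,:,::-1],None,fx=12,fy=12,interpolation=cv2.INTER_CUBIC))
E
python3 n.py
```

```text
t: 12.48
eef_pos: [0.5549, 0.0652, 0.1406]
ee_rot: [0.001, 1.047, 0.812]
force: [0.5, -1.1, -0.1]
width: 0.0131
t 12.475 tcp [0.5549 0.0652 0.1406] grasp [0.5484 0.0583 0.1571] f [ 0.3437  0.3628 -0.8661] jaw [-0.7256  0.6882  0.0004] F [ 0.5095 -1.0667 -0.0811] w 0.01309315171526359
tip px [325.8351 286.9077] drop to .072 [325.9327 298.524 ]
px per mm x,y,z [array([-0.4023, -0.1271]), array([-0.2064,  0.2519]), array([-0.003 , -0.3566])]
278   0   1   0   0  -1   1   0   2   2   2  -1   1  -1   0 147 151 148 147 146 150 144 142 145 144 144   0   1  -1  -1   0   0   1   0   0  -3   0
279   1   0   0   1   0   1   0  -3  -4  -1  -1   0   2   0 129 145 144 145 143 142 144 144 142 142   0   0  -1   1   0  -2   0   2   0   0   0   0
280   0   0  -1   0  -4  -1   0   0   0  -1  -1   0   1  -2 128 130 132 128 130 140 140 140 139 140   0  -2   0   3   1   0   0  -3   0   2   0   1
281   1   1   1  -1   0  -2  -1   0   0   0   0   0  -2  -1 123 125 126 129 128 127 121   0   2   1  -1  -1   2  -3   0  -3   2   1   0  -1   3  -1
282  -2   0  -1   0   0   0   0   3   1   1   0   2  -2   1 119 1
[... 3384 characters left out ...]
66  66  68  68  66  70  67  64  66  66  64  61  60  58  60  59  58  61  61  61  62  62  63  63  62  53
306  59  60  57  62  59  59  60  60  59  62  62  65  65  63  64  65  62  65  59  61  61  58  58  56  61  58  59  60  61  59  58  59  61  62  61  53
307  59  59  55  60  61  61  61  61  62  59  58  60  60  61  63  61  60  58  58  59  61  59  59  59  59  62  59  58  57  59  59  59  60  54  52  54
308  59  59  59  59  57  62  59  61  59  59  60  60  59  58  60  61  59  61  57  57  58  58  60  62  59  59  60  59  61  58  57  58  60  51  49  50
309  61  58  56  60  59  59  58  58  61  59  60  61  58  58  57  59  58  60  59  60  61  59  60  60  59  61  56  59  59  56  59  57  61  56  50  52
U 307
```

View pics/h.png

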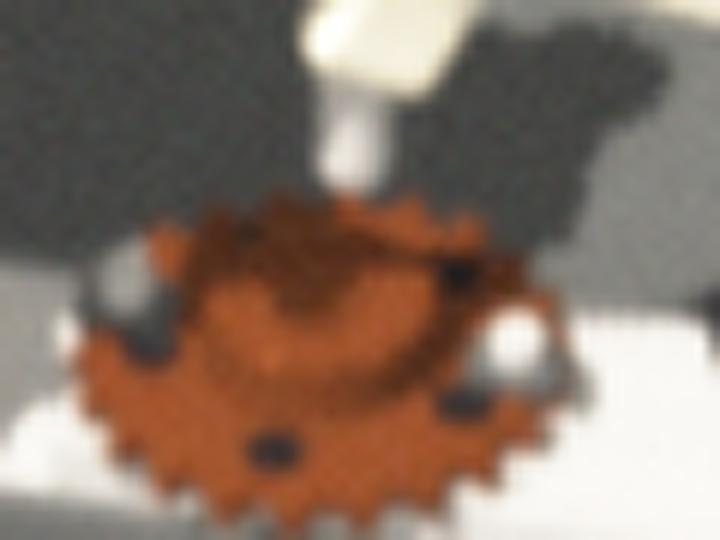

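```bash
python3 -m inch '.22 .045 -.2 0 0 0;0 0 -.3 0 0 0;0 0 -.25 0 0 0;0 0 -.2 0 0 0;0 0 -.1 0 0 0;0 0 0 0 0 0;0 0 0 0 0 0'; python3 n.py
```

```text
t: 13.4
eef_pos: [0.5618, 0.0665, 0.1093]
ee_rot: [0.0, 1.047, 0.812]
force: [-0.2, 0.6, -0.3]
width: 0.0135
t 13.4 tcp [0.5618 0.0665 0.1093] grasp [0.5553 0.0596 0.1258] f [ 0.344   0.3627 -0.8661] jaw [-0.7256  0.6882  0.    ] F [-0.1813  0.5688 -0.2894] w 0.013451412552882994
tip px [322.9234 297.3353] drop to .072 [322.931  297.9545]
px per mm x,y,z [array([-0.3952, -0.1285]), array([-0.205 ,  0.2544]), array([-0.0042, -0.3465])]
289   2   1  -1   0   0  -1   0   0  -1  -2   0   2  -1  59 116 119 118 114 115 114 115 113 112 114 112  -2  -1   0   0  -4   0   1  -3   0   0   0
290   0  -1   0   0   0   0   0   3  -2  57   0   2   0  58  58 112 114 114 113 113 112 111 112 109  59  58  59  -2   0  -1   0   1   3   4   0  -4
291  -1   1   0   0  -1   1   0   0  59  59  57  62  56  58  60  95  96  98  98 108 108 106 107  59  58  58  56   0   2  -1   4   2   0  -3   0   1
292   2  -2   0  -1  58   0   0  60  61  58  60  59  62  63  69  93  95  96  97  92  90  68  58  58  60  59  59  61  57  58  59  61   1   1  -1   0
293  40   0  51  57  61  58  60  57  61  59  57  71  70  70  67  91  
[... 3380 characters left out ...]
57  40  41  41  60  58  58  52  54  51  59  55  57  47  52  49  52  52  50  49  50  49  49  50  53  52
317  41  40  43  41  44  41  37  45  40  42  42  43  43  42  58  52  54  44  41  42  53  56  54  45  44  45  46  46  47  44  42  47  47  52  50  50
318  40  39  40  39  41  39  42  44  43  42  41  41  42  40  43  43  39  40  41  42  40  41  38  43  44  40  42  42  43  44  43  43  46  44  44  44
319  34  38  39  40  37  39  40  38  43  42  41  42  41  43  41  40  42  40  40  42  41  44  39  41  40  44  42  39  40  41  38  40  48  41  42  43
320  33  32  32  34  36  35  34  37  37  36  37  38  42  41  40  42  41  39  42  42  41  43  41  42  40  40  39  42  43  41  41  39  41  38  41  43
U 304
```

```bash
python3 -m inch '0 .02 -.06 0 0 0;0 0 -.05 0 0 0;0 0 0 0 0 0'; python3 -m inch '0 0 -.05 0 0 0;0 0 0 0 0 0';python3 -m inch '0 0 -.05 0 0 0;0 0 0 0 0 0'; python3 fk.py
```

```text
t: 13.82
eef_pos: [0.5618, 0.0671, 0.1058]
ee_rot: [0.0, 1.048, 0.812]
force: [-0.8, -0.7, 0.2]
width: 0.0134
t: 14.08
eef_pos: [0.5623, 0.0668, 0.1044]
ee_rot: [-0.002, 1.047, 0.81]
force: [1.9, -1.8, -0.4]
width: 0.0134
t: 14.32
eef_pos: [0.563, 0.067, 0.1041]
ee_rot: [-0.004, 1.046, 0.809]
force: [-0.6, -1.7, 8.9]
width: 0.0135
t 14.325 tcp [0.563  0.067  0.1041] grasp [0.5564 0.0601 0.1205] f [ 0.3461  0.3626 -0.8653] jaw [-0.7255  0.6882 -0.0018] F [-0.5667 -1.718   8.9047] w 0.013457223142731498
```

```bash
for i in 1 2 3; do :; done; python3 -m inch '.005 -.025 0 0 0 0;0 0 0 0 0 0'; python3 -m inch '.005 -.025 0 0 0 0;0 0 0 0 0 0';python3 -m inch '.005 -.025 0 0 0 0;0 0 0 0 0 0'; python3 -m inch '.005 -.025 0 0 0 0;0 0 0 0 0 0'; python3 fk.py
```

```text
t: 14.58
eef_pos: [0.5629, 0.0666, 0.1041]
ee_rot: [-0.002, 1.045, 0.81]
force: [-0.5, 0.1, 7.6]
width: 0.0139
t: 14.82
eef_pos: [0.5629, 0.0663, 0.1041]
ee_rot: [-0.001, 1.045, 0.811]
force: [-1.0, 2.1, 7.4]
width: 0.0133
t: 15.08
eef_pos: [0.5629, 0.066, 0.1041]
ee_rot: [0.001, 1.045, 0.813]
force: [-0.9, 4.6, 7.2]
width: 0.0135
t: 15.32
eef_pos: [0.563, 0.0654, 0.1039]
ee_rot: [0.001, 1.045, 0.813]
force: [-0.8, 4.1, 6.7]
width: 0.0137
t 15.325 tcp [0.563  0.0654 0.1039] grasp [0.5565 0.0585 0.1204] f [ 0.3448  0.3645 -0.865 ] jaw [-0.7257  0.688   0.0006] F [-0.8408  4.0846  6.6731] w 0.013727416642373017
```

```bash
python3 -m inch '-.02 .085 0 0 0 0;0 0 0 0 0 0'; python3 -m inch '-.005 .03 0 0 0 0;0 0 0 0 0 0';python3 -m inch '-.005 .03 0 0 0 0;0 0 0 0 0 0'; python3 -m inch '-.005 .03 0 0 0 0;0 0 0 0 0 0'; python3 -m inch '-.005 .03 0 0 0 0;0 0 0 0 0 0'; python3 fk.py
```

```text
t: 15.58
eef_pos: [0.563, 0.0667, 0.1041]
ee_rot: [-0.004, 1.046, 0.809]
force: [-0.6, -1.6, 7.2]
width: 0.0135
t: 15.82
eef_pos: [0.563, 0.067, 0.1041]
ee_rot: [-0.005, 1.046, 0.807]
force: [0.0, -4.4, 8.0]
width: 0.0133
t: 16.08
eef_pos: [0.563, 0.0674, 0.1041]
ee_rot: [-0.007, 1.046, 0.806]
force: [-0.4, -7.9, 8.5]
width: 0.0132
t: 16.32
eef_pos: [0.5631, 0.0677, 0.1042]
ee_rot: [-0.009, 1.046, 0.804]
force: [-0.5, -9.2, 7.9]
width: 0.0132
t: 16.58
eef_pos: [0.5631, 0.0683, 0.1042]
ee_rot: [-0.01, 1.046, 0.803]
force: [0.6, -11.5, 7.6]
width: 0.0135
t 16.575 tcp [0.5631 0.0683 0.1042] grasp [0.5565 0.0614 0.1207] f [ 0.348   0.3602 -0.8655] jaw [-0.7251  0.6886 -0.005 ] F [  0.5682 -11.5163   7.5759] w 0.013490177026665549
```

Lateral force without slip means the tip is caught in the lead-in. I'm centring it until the force is near zero, then pressing lightly.

```bash
python3 -m inch '.02 -.125 0 0 0 0;0 0 0 0 0 0'; python3 -m inch '0 0 -.07 0 0 0;0 0 0 0 0 0';python3 -m inch '-.07 -.02 0 0 0 0;0 0 0 0 0 0'; python3 -m inch '-.07 -.02 0 0 0 0;0 0 0 0 0 0'; python3 fk.py
```

```text
t: 16.82
eef_pos: [0.563, 0.0666, 0.1041]
ee_rot: [-0.002, 1.045, 0.809]
force: [0.6, -0.7, 7.8]
width: 0.0134
t: 17.08
eef_pos: [0.5647, 0.067, 0.1038]
ee_rot: [-0.008, 1.042, 0.805]
force: [-2.5, -0.8, 16.7]
width: 0.0134
t: 17.32
eef_pos: [0.5632, 0.0665, 0.104]
ee_rot: [-0.009, 1.041, 0.804]
force: [3.3, 1.5, 12.1]
width: 0.0135
t: 17.58
eef_pos: [0.5611, 0.066, 0.1039]
ee_rot: [-0.009, 1.041, 0.804]
force: [2.1, 1.6, 12.1]
width: 0.0136
t 17.575 tcp [0.5611 0.066  0.1039] grasp [0.5544 0.0591 0.1203] f [ 0.3505  0.3635 -0.8631] jaw [-0.7251  0.6886 -0.0045] F [ 2.0887  1.5542 12.073 ] w 0.013609662521170393
```

```bash
python3 n.py | head -32 | cut -c1-150
```

```text
t 17.575 tcp [0.5611 0.066  0.1039] grasp [0.5544 0.0591 0.1203] f [ 0.3505  0.3635 -0.8631] jaw [-0.7251  0.6886 -0.0045] F [ 2.0887  1.5542 12.073 ]
tip px [323.4025 299.1998] drop to .072 [323.3878 297.9361]
px per mm x,y,z [array([-0.3944, -0.1288]), array([-0.2042,  0.255 ]), array([-0.004 , -0.3448])]
291  -2   0   1   2  -1  -2  -2  56  59  57  59  58  60  61 115 114 112 111 110 107 108 105 108 109  59  55   0  -2   1   1   0  -1   3   0   0   1
292   0  -1  -1   1  58   0  -1  61  59  61  59  60  61  70  94 109 108 105 108 107 105 105 107  60  61  62  57  -1  59  60  58   0   0  -2   1  -2
293  -1  -3  56  55  56  61  58  58  57  58  59  73  71  73  90  91  91  94  92 100 103 101 101  71  59  58  59  58  58  59  58   0   2  -1   0   0
294  42  53  55  56  58  60  58  58  59  71  72  75  70  72  85  85  88  89  86  87  71  71  70  71  73  60  59  59  59  58  59   0  -1  57   0  -2
295  69  68  68  59  58  58  60  60  58  71  73  71  70  72  85  84  84  88  85  82  72  71  69  73  68  68  61  60  60  58  60  56  61  60  56   1
296  71  70  69  64  60  57  58  56  72  72  72  71
[... 2800 characters left out ...]
  59  56  53  53  55  59  60  56  59  56  57  57  60  54  53  -1  52  55  56  52  52  49  50  52  53  49  55
316  42  42  41  41  40  39  43  42  56  58  53  42  44  49  59  56  57  51  52  55  57  58  50  46  47  51  54  53  48  49  51  54  51  53  52  52
317  39  42  44  42  42  39  43  41  42  50  43  38  42  40  55  53  41  42  42  43  55  56  47  45  47  47  44  44  47  48  46  47  47  46  47  49
318  40  42  40  43  40  40  42  42  43  41  41  39  43  42  42  43  40  40  41  40  40  39  39  41  42  44  44  42  42  47  45  48  46  44  47  45
319  37  35  39  41  37  42  40  39  43  41  38  40  41  41  43  42  41  42  40  41  41  42  39  41  40  44  39  42  42  39  41  43  43  44  43  45
```

View pics/h.png

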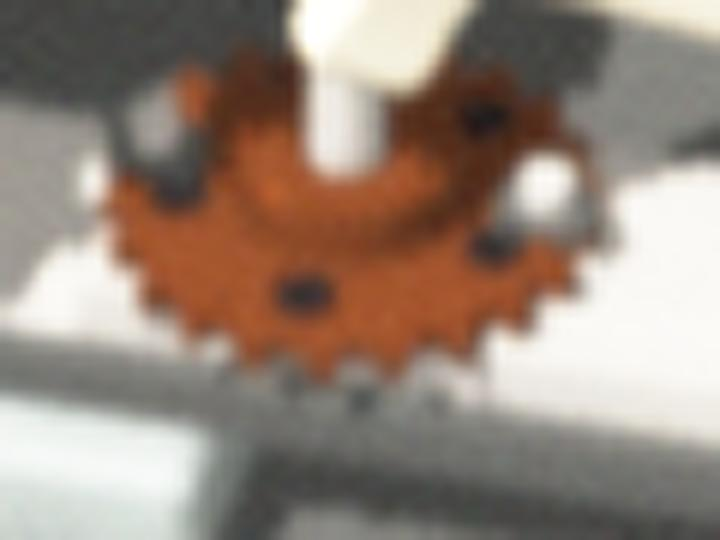

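Pin is centred on the bore and about 3 mm below the mouth, held laterally, so it's likely jammed by arm compliance. I'll unload, then loosen the fingers slightly so it drops.

```bash
python3 -m inch '.04 .01 .06 0 0 0;.02 0 .04 0 0 0;0 0 0 0 0 0'; python3 -m inch '0 0 0 0 0 0;0 0 0 0 0 0' 0.19 10; python3 n.py | head -14 | cut -c1-150
```

```text
t: 18.0
eef_pos: [0.5601, 0.0657, 0.1042]
ee_rot: [-0.001, 1.047, 0.81]
force: [3.0, 0.9, 4.7]
width: 0.0135
t: 18.25
eef_pos: [0.5577, 0.0654, 0.1024]
ee_rot: [0.005, 1.05, 0.816]
force: [-0.9, -0.8, -0.8]
width: 0.0164
t 18.25 tcp [0.5577 0.0654 0.1024] grasp [0.5513 0.0585 0.1189] f [ 0.3408  0.3625 -0.8674] jaw [-0.7257  0.688   0.0025] F [-0.8914 -0.8428 -0.839 ] 
tip px [324.7674 299.9777] drop to .072 [324.7499 298.2082]
px per mm x,y,z [array([-0.3948, -0.1291]), array([-0.2034,  0.2555]), array([-0.0034, -0.3445])]
291   0  -1   0   0   1  -1  56  59  60  57  58  59  60  60 109 115 114 113 113 113 113 111 110 110 109 108   0   3   0   0   0  -1  -2   1  -1   0
292   2   2  -3  57   0   2  61  60  56  60  61  62  70  71 108 111 111 110 111 109 108 110 106 106 104  61  58  58  56  59   0   0   0  -1  -1   0
293   1  53  57  57  60  58  61  57  59  59  71  74  70  72  89 106 106 108 107 106 109 106 104 104  57  59  59  59  62  57   0   0   0   1   0   2
294  50  52  56  58  58  60  62  58  71  70  69  71  70  71  86  87  89  89  88 104 106 100 105 103  60  60  58  61  61  56   
[... 357 characters left out ...]
  72  71  71  70  79  78  79  78  81  79  77  71  73  73  71  74  71  58  61  58  62  61  58  62   0   0  60
298  64  65  65  65  61  54  59  69  71  69  72  71  70  73  77  77  78  77  75  74  68  72  75  71  69  71  60  58  61  59  59  60  60  58  57  59
299  63  63  64  63  59  59  59  74  73  73  73  73  69  68  72  74  74  74  74  65  70  70  72  69  72  74  55  57  59  59  60  59  62  58  58  56
300  64  66  61  62  57  58  60  70  73  70  70  70  72  70  69  71  72  71  72  71  72  72  73  69  72  68  60  61  58  59  64  69  69  69  58  53
301  62  60  59  58  59  61  60  68  68  72  69  76  71  69  69  72  72  73  70  74  70  71  75  72  69  65  59  60  59  63  69  68  68  70  70  59
```

```bash
python3 -m inch '0 0 0 0 0 0;0 0 0 0 0 0' 0.24; python3 - <<'E'
from fk import *
p=grab("side");w=cloud(p)[...,2]*1000
print("col 312..334");
for r in range(266,294): print(r,' '.join('%3d'%np.nan_to_num(a) for a in w[r,312:335]))
im=p["frame"][255:312,295:355]
cv2.imwrite('pics/i.png',cv2.resize(im[:,:,::-1],None,fx=10,fy=10,interpolation=cv2.INTER_CUBIC))
E
```

```text
t: 18.55
eef_pos: [0.5589, 0.0655, 0.1033]
ee_rot: [0.002, 1.048, 0.813]
force: [0.1, 0.2, 0.1]
width: 0.0208
col 312..334
266  -5   0  -2   0   2  -4  -1  -3 142 144 146 150 147 181 184 188 190 190 190 192 189 192 189
267  -1  -2   1   0   0   1   1 140 142 143 145 146 146 148 186 188 188 189 190 186 187 190 192
268  -4   2   2   0   0  -1  -1 137 141 143 144 144 147 148 146 186 187 186 186 188 185 188 190
269   1   0   1   0  -1   0 133 137 138 141 143 143 146 142 146 184 184 181 185 184   0 189 189
270  -1  -3   0  -2   0   0 134 136 137 141 141 142 141 141 140 140 182 181 182 182 181 188 189
271   0   2  -3   0   0   0 132 133 136 137 139 137 137 139 136 135 138 134 156 179 176 178 186
272   0   0  -2   0   3 130 132 133 133 135 136 134 134 133 135 133 134 152 155 157 159 165 166
273   0  -2  -1   2 126 128 129 128 130 132 134 136 134 132 132 131 148 155 155 157 157 160 165
274   1   1   1   0 123 128 130 133 135 133 135 134 134 129 128 147 150 149 153 152 158 159 163
275   0   1   0 122 123 124 125 138 136 135 136 135 135 136 127 146 148 148 150 154 154 156 155
276   0   0   2 1
[... 1010 characters left out ...]
 127 125 124 121 125 124 124
287  -3   0  -1   0   0  -1  -1 107 117 117 121 125 126 127 123 125 121 122 121 122 120 122   1
288   0   1   3   0   0   2   0 111 116 118 119 122 123 120 120 118 116 120 119 119 116   2   1
289   1   0   0   0   0   1  58 112 117 117 119 118 118 118 118 119 116 115 116 114 114   0  -1
290   2  60   0   1   0  -2 109 110 112 118 117 115 117 115 115 116 113 114 111 113  -2   0  -3
291  55  58  59  60  57  59  57  92 113 117 113 114 113 114 112 111 110 110 112   0  -2  -1   1
292  60  58  60  59  62  60  74  93 112 114 112 111 110 111 111 107 111 105 109  57  60  57  58
293  58  59  58  58  72  71   0  87  91 111 110 107 107 107 107 107 108 104  59  57  58  57  55
```

View pics/i.png

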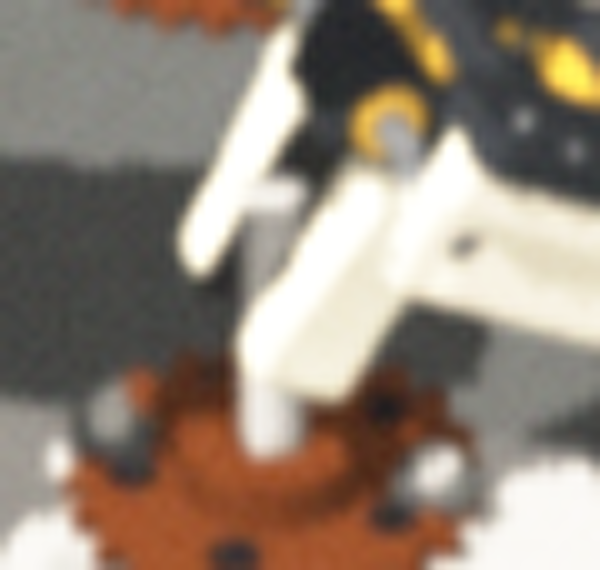

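The pin stands upright but sits on the lead-in ledge, off toward the camera (+y). I'll regrip lightly and step it along the press's −y under light pressure.

```bash
python3 -m inch '0 0 0 0 0 0;0 0 0 0 0 0;0 0 0 0 0 0' 0 20; python3 -m inch '.006 -.03 -.03 0 0 0;0 0 0 0 0 0'; python3 -m inch '.006 -.03 -.03 0 0 0;0 0 0 0 0 0';python3 -m inch '.006 -.03 0 0 0 0;0 0 0 0 0 0'; python3 -m inch '.006 -.03 0 0 0 0;0 0 0 0 0 0';  python3 -m inch '.006 -.03 0 0 0 0;0 0 0 0 0 0'; python3 fk.py
```

```text
t: 18.98
eef_pos: [0.5594, 0.0654, 0.1037]
ee_rot: [-0.0, 1.048, 0.812]
force: [1.7, -1.3, -1.0]
width: 0.0134
t: 19.23
eef_pos: [0.5597, 0.065, 0.1033]
ee_rot: [0.001, 1.047, 0.813]
force: [-0.4, 0.6, 4.5]
width: 0.0133
t: 19.48
eef_pos: [0.5601, 0.0647, 0.103]
ee_rot: [0.001, 1.046, 0.813]
force: [-3.8, 3.2, 10.2]
width: 0.0132
t: 19.73
eef_pos: [0.5602, 0.0636, 0.1026]
ee_rot: [0.001, 1.046, 0.813]
force: [0.9, -0.6, -0.2]
width: 0.0133
t: 19.98
eef_pos: [0.5603, 0.062, 0.1019]
ee_rot: [0.0, 1.047, 0.812]
force: [1.5, 1.9, 1.7]
width: 0.0138
t: 20.23
eef_pos: [0.5603, 0.0614, 0.1018]
ee_rot: [0.002, 1.047, 0.813]
force: [2.4, 5.0, 0.3]
width: 0.0134
t 20.225 tcp [0.5603 0.0614 0.1018] grasp [0.5538 0.0545 0.1183] f [ 0.3435  0.3631 -0.8661] jaw [-0.7255  0.6882  0.0008] F [2.4173 5.0117 0.3189] w 0.01337116456740426
```

It slipped off the ledge and the force vanished. Lowering it into the bore.

```bash
python3 -m inch '-.006 .03 -.08 0 0 0;0 0 -.08 0 0 0;0 0 0 0 0 0'; python3 -m inch '0 0 -.1 0 0 0;0 0 -.1 0 0 0;0 0 0 0 0 0'; python3 fk.py
```

```text
t: 20.6
eef_pos: [0.5599, 0.0618, 0.0967]
ee_rot: [0.001, 1.048, 0.813]
force: [2.9, 2.1, -0.3]
width: 0.0134
t: 20.98
eef_pos: [0.5597, 0.0619, 0.0905]
ee_rot: [0.002, 1.048, 0.813]
force: [3.7, 1.5, 0.0]
width: 0.0136
t 20.975 tcp [0.5597 0.0619 0.0905] grasp [0.5532 0.055  0.107 ] f [ 0.3429  0.3625 -0.8666] jaw [-0.7254  0.6883  0.0009] F [3.6731 1.5252 0.0446] w 0.013598416892750478
```

Inserted to the bottom of the free part. Releasing and lifting clear.

```bash
python3 -m inch '0 0 0 0 0 0;0 0 0 0 0 0;0 0 .5 0 0 0;0 0 .8 0 0 0;0 0 1 0 0 0;0 0 .7 0 0 0;0 0 0 0 0 0' 0.38; python3 - <<'E'
from fk import *
p=grab("side");w=cloud(p)
b=box(w,np.array([.53,.03,.078]),np.array([.58,.085,.125]))
print(len(b),b.mean(0),b.min(0),b.max(0))
k=box(w,np.array([.44,.01,.062]),np.array([.505,.07,.1]));print("knob",len(k),np.median(k,0),k.min(0),k.max(0))
for r in arm.place_of(p,"carriage_knob")[:1]: print(proj(p,r["position"],.078))
E
python3 d.py .443 .020 .17 .75 .1
```

```text
t: 21.85
eef_pos: [0.5603, 0.062, 0.1827]
ee_rot: [-0.003, 1.046, 0.81]
force: [0.0, 0.1, -0.9]
width: 0.0334
106 [0.55470667 0.06443559 0.10212308] [0.54812245 0.05273254 0.0781062 ] [0.5642461  0.06998725 0.1212352 ]
knob 90 [0.47043708 0.04665161 0.08186776] [0.46169527 0.03295738 0.06234662] [0.48490414 0.05288072 0.0900205 ]
[0.4800713  0.04297878 0.078     ]
t 21.95 tcp [0.5593 0.0619 0.1805] grasp [0.5528 0.0551 0.197 ] f [ 0.3429  0.3627 -0.8665] jaw [-0.7255  0.6882  0.001 ] F [ 0.5103 -1.4202 -0.3703] w 0.033021509092457796
shift units [-3.8318 -1.3552 -0.981 ] turn units [-3.4175  3.433  -0.6956] q [ 0.2342  0.0509 -0.439  -0.4484 -0.682  -0.6995]
```

```bash
python3 -m inch '-.65 -.23 0 -.57 .57 -.12;-.65 -.23 0 -.57 .57 -.12;-.65 -.23 0 -.57 .57 -.12;-.65 -.23 0 -.57 .57 -.12;-.65 -.23 0 -.57 .57 -.11;-.65 -.23 0 -.57 .57 -.11;0 0 -.9 0 0 0;0 0 -1 0 0 0;0 0 -1 0 0 0;0 0 -.7 0 0 0;0 0 0 0 0 0' 0 20; python3 d.py .443 .020 .085 .75 .1
```

```text
t: 23.32
eef_pos: [0.4411, 0.0197, 0.0708]
ee_rot: [0.002, 1.475, 0.751]
force: [1.5, -0.5, 0.1]
width: 0.0005
t 23.325 tcp [0.4411 0.0197 0.0708] grasp [0.4397 0.0184 0.0897] f [ 0.0698  0.0652 -0.9954] jaw [-0.6814  0.7319  0.0002] F [ 1.4716 -0.4775  0.0526] w 0.00046189668171285804
shift units [ 0.1106  0.0538 -0.158 ] turn units [ 0.0323 -0.0375  0.003 ] q [ 0.4683  0.1058 -0.7308 -0.0445 -0.6428 -1.2549]
```

```bash
python3 -m inch '.2 .04 -.08 0 0 0;.2 .04 0 0 0 0;.35 .077 0 0 0 0;.39 .086 0 0 0 0;.39 .086 0 0 0 0;.39 .086 0 0 0 0;.39 .086 0 0 0 0;.39 .086 0 0 0 0;.39 .086 0 0 0 0;.2 .044 0 0 0 0;0 0 0 0 0 0'; python3 fk.py
```

```text
t: 24.7
eef_pos: [0.5427, 0.0423, 0.0707]
ee_rot: [-0.025, 1.469, 0.726]
force: [-0.5, -0.8, -0.8]
width: 0.0003
t 24.7 tcp [0.5427 0.0423 0.0707] grasp [0.5413 0.0411 0.0896] f [ 0.0763  0.0677 -0.9948] jaw [-0.6817  0.7316 -0.0025] F [-0.479  -0.8315 -0.7614] w 0.0002981182199376168
```

```bash
python3 -m inch '.25 .055 0 0 0 0;.2 .044 0 0 0 0;0 0 0 0 0 0'; python3 -m inch '.1 .022 0 0 0 0;0 0 0 0 0 0';python3 -m inch '.1 .022 0 0 0 0;0 0 0 0 0 0'; python3 - <<'E'
from fk import *
for n in("side","top"):
    p=grab(n);w=cloud(p)
    k=box(w,np.array([.45,.0,.066]),np.array([.66,.12,.125]));print(n,len(k))
    for t,z in(("carriage_knob",.078),("bore",.072)):
        for r in arm.place_of(p,t)[:1]: print(t,r["confidence"],proj(p,r["position"],z))
    if n=="side": cv2.imwrite('pics/j.png',p["frame"][150:400,180:480][:,:,::-1].repeat(2,0).repeat(2,1))
E
```

```text
t: 25.08
eef_pos: [0.556, 0.0453, 0.0707]
ee_rot: [-0.022, 1.469, 0.728]
force: [-0.2, -0.5, 0.1]
width: 0.0004
t: 25.32
eef_pos: [0.5583, 0.0457, 0.0706]
ee_rot: [-0.019, 1.47, 0.732]
force: [-1.9, -0.0, -0.2]
width: 0.0005
t: 25.58
eef_pos: [0.5614, 0.0464, 0.0706]
ee_rot: [-0.019, 1.47, 0.731]
force: [-2.0, -0.3, -0.0]
width: 0.0005
side 344
carriage_knob 0.76 [0.57996865 0.06388294 0.078     ]
bore 0.89 [0.65454711 0.08184102 0.072     ]
top 0
carriage_knob 0.74 [ 0.47524774 -0.28881973  0.078     ]
bore 0.28 [0.60328457 0.19508744 0.072     ]
```

```bash
python3 -m inch '.1 .022 0 0 0 0;0 0 0 0 0 0'; python3 -m inch '.1 .022 0 0 0 0;0 0 0 0 0 0';python3 -m inch '.1 .022 0 0 0 0;0 0 0 0 0 0'
```

```text
t: 26.12
eef_pos: [0.5644, 0.0471, 0.0706]
ee_rot: [-0.018, 1.47, 0.732]
force: [-2.5, 0.1, 0.4]
width: 0.0008
t: 26.38
eef_pos: [0.5656, 0.047, 0.0701]
ee_rot: [-0.003, 1.473, 0.746]
force: [-7.2, -2.0, 4.8]
width: 0.0002
t: 26.62
eef_pos: [0.5663, 0.0466, 0.0695]
ee_rot: [0.016, 1.477, 0.765]
force: [-13.7, -3.7, 8.0]
width: 0.0006
```

View pics/j.png

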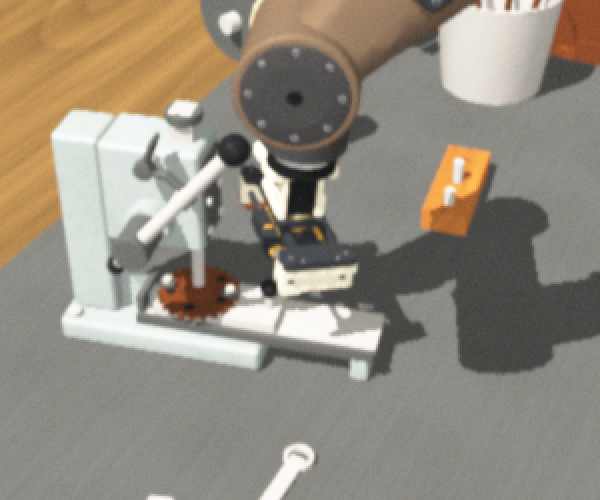

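The carriage is against its stop (13.7 N), the pin is upright under the ram, and the catch and lever are untouched. I'll back off, rise, and square the tool to the press.

```bash
python3 -m inch '-.7 -.15 0 0 0 0;-.9 -.2 .1 0 0 0;-.9 -.2 .5 0 0 0;-.4 -.08 1 0 0 -.8;0 0 1 0 0 -.8;0 0 1 0 0 -.8;0 0 1 0 0 -.8;0 0 1 0 0 -.8;0 0 1 0 0 -.7;0 0 1 0 0 -.7;0 0 1 0 0 -.7;0 0 .8 0 0 0' && python3 - <<'E'
from fk import *
for n in("side","top"):
    p=grab(n);w=cloud(p)
    for nm,lo,hi in [("ball",(.5,.12,.29),(.6,.19,.34)),("ramtop",(.62,.03,.29),(.72,.11,.32)),("hub",(.6,.03,.068),(.7,.13,.076)),("tab",(.63,.11,.27),(.70,.158,.32))]:
        b=box(w,np.array(lo),np.array(hi))
        if len(b): print(n,nm,len(b),b.mean(0),b.min(0),b.max(0))
    for t,z in(("carriage_knob",.078),("bore",.072),("catch_tab",.295),("lever_ball",.314),("catch_hinge",.256)):
        for r in arm.place_of(p,t)[:1]: print(t,round(r["confidence"],2),proj(p,r["position"],z),proj(p,r["position"]))
E
python3 d.py .48 .03 .36 .215 0
```

```text
t: 28.12
eef_pos: [0.4841, 0.0297, 0.3547]
ee_rot: [-0.014, 1.466, 0.203]
force: [0.6, 1.3, 0.0]
width: 0.0003
side ball 285 [0.55898163 0.1609462  0.31523162] [0.54263465 0.14441712 0.29023975] [0.58624067 0.16982096 0.33162693]
side ramtop 192 [0.65568122 0.08935654 0.29753712] [0.63836588 0.06598101 0.29011485] [0.67724157 0.10463812 0.30249706]
side hub 182 [0.65620042 0.08752339 0.07161242] [0.61641365 0.06229852 0.06810475] [0.69940335 0.10680251 0.07551281]
side tab 66 [0.65782786 0.14820431 0.28720418] [0.65265637 0.13061087 0.27261337] [0.66504751 0.15727953 0.29750483]
carriage_knob 0.88 [0.58323145 0.05262878 0.078     ] [0.57736694 0.06315503 0.08766019]
bore 0.77 [0.66763629 0.08236903 0.072     ] [0.66281426 0.08944482 0.07878373]
catch_tab 0.69 [0.65969111 0.13309225 0.295     ] [0.68457224 0.09836411 0.2696598 ]
catch_hinge 0.64 [0.67596668 0.13585725 0.256     ] [0.66530609 0.15025326 0.26728288]
top ball 219 [0.55885981 0.14946992 0.32127196] [0.5422556  0.13438338 0.29006334] [0.58658259 0.16401154 0.3313861 ]
top ramtop 281 [0.65745082 0.08106811 0.29829008] [0.63
[... 240 characters left out ...]
.12912974 0.2747546 ] [0.66504676 0.15030504 0.29822388]
bore 0.63 [ 0.469611   -0.25160906  0.072     ] [ 0.47119569 -0.25742204  0.04679658]
catch_tab 0.7 [0.65781835 0.14050314 0.295     ] [0.65824226 0.14072477 0.29353667]
lever_ball 0.75 [0.55973588 0.15277093 0.314     ] [0.55697014 0.15022789 0.32906419]
catch_hinge 0.7 [0.66563954 0.14661309 0.256     ] [0.65490326 0.14091842 0.29354522]
t 28.725 tcp [0.4831 0.0294 0.3523] grasp [0.4813 0.029  0.3712] f [ 0.0984  0.0198 -0.995 ] jaw [-0.216   0.9764 -0.002 ] F [ 0.1135 -0.0837 -0.2144] w 0.0008754045742191113
shift units [-0.1044  0.0197 -0.3768] turn units [-0.2254  1.1297 -0.0326] q [ 0.493  -0.0919 -0.2546  0.0301 -1.3119 -1.8522]
```

```bash
python3 -m inch '.98 .64 0 -.11 .56 0;.98 .64 0 -.11 .56 0;.98 .64 0 0 0 0;.98 .64 0 0 0 0;.98 .64 0 0 0 0;0 0 0 0 0 0;0 0 -.8 0 0 0;0 0 -.8 0 0 0;0 0 0 0 0 0'; python3 d.py .630 .125 .297 .215 0
```

```text
t: 29.85
eef_pos: [0.6288, 0.1248, 0.303]
ee_rot: [3.107, 1.569, -2.958]
force: [-0.1, 0.2, 0.8]
width: 0.0006
t 29.85 tcp [0.6288 0.1248 0.303 ] grasp [0.6289 0.1248 0.322 ] f [-0.002  -0.0004 -1.    ] jaw [-0.2159  0.9764  0.0001] F [-0.1084  0.1832  0.7669] w 0.0005647433126471219
shift units [ 0.0394  0.0062 -0.8322] turn units [ 0.0043 -0.0235 -0.0299] q [ 0.4994  0.2682  0.0557 -0.0007 -1.3603 -1.8524]
```

```bash
python3 -m inch '0 0 -.45 0 0 0;0 0 -.38 0 0 0;.39 .087 0 0 0 0;.39 .087 0 0 0 0;.39 .087 0 0 0 0;.39 .087 -.05 0 0 0;.39 .087 -.05 0 0 0;.39 .087 -.05 0 0 0;.2 .044 0 0 0 0;0 0 0 0 0 0'; python3 fk.py; python3 - <<'E'
from fk import *
for n in("side","top"):
    p=grab(n)
    for t,z in(("catch_tab",.27),("lever_ball",.314)):
        for r in arm.place_of(p,t)[:1]: print(n,t,round(r["confidence"],2),proj(p,r["position"],z),proj(p,r["position"]))
E
```

```text
t: 31.1
eef_pos: [0.7072, 0.1427, 0.275]
ee_rot: [0.269, 1.569, 0.487]
force: [0.2, -0.2, 1.0]
width: 0.0006
t 31.1 tcp [0.7072 0.1427 0.275 ] grasp [0.7071 0.1426 0.294 ] f [ 0.0019  0.001  -1.    ] jaw [-0.216   0.9764  0.0006] F [ 0.1588 -0.1796  0.9645] w 0.0005529062581291044
side catch_tab 0.93 [0.71013992 0.14809556 0.27      ] [0.70210731 0.15815569 0.27782521]
top catch_tab 0.73 [0.70796525 0.15343958 0.27      ] [0.6773437  0.1387486  0.36099996]
top lever_ball 0.7 [0.55707144 0.15024902 0.314     ] [0.55444114 0.14783173 0.32856875]
```

```bash
python3 -m inch '.2 .044 -.12 0 0 0;.15 .03 0 0 0 0;-.5 -.11 .1 0 0 0;-.3 -.06 .7 0 0 0;0 0 1 0 0 0;-.5 0 1 0 0 0;-1 0 .4 0 0 0;-1 0 0 0 0 0;-1 0 0 0 0 0;-.7 0 0 0 0 0;0 0 0 0 0 0' 0.62 50; python3 - <<'E'
from fk import *
for n in("side","top"):
    p=grab(n);w=cloud(p)
    b=box(w,np.array((.5,.12,.295)),np.array((.6,.19,.334)));print(n,len(b),b.min(0),b.max(0))
    for t,z in(("catch_tab",.266),("lever_ball",.314)):
        for r in arm.place_of(p,t)[:1]: print(n,t,round(r["confidence"],2),proj(p,r["position"],z))
E
python3 d.py .5585 .1505 .38 .215 0
```

```text
t: 32.78
eef_pos: [0.5657, 0.1394, 0.3707]
ee_rot: [0.304, 1.565, 0.523]
force: [-0.2, 0.8, 0.9]
width: 0.0544
side 261 [0.54267069 0.14218315 0.29523382] [0.58414753 0.17158668 0.33120156]
side catch_tab 0.91 [0.71320194 0.14556134 0.266     ]
side lever_ball 0.59 [0.55080204 0.16339986 0.314     ]
top 118 [0.54203504 0.13466219 0.31110092] [0.57001309 0.16387649 0.33135663]
top catch_tab 0.48 [0.70604252 0.15317156 0.266     ]
top lever_ball 0.66 [0.56151235 0.15113463 0.314     ]
t 33.075 tcp [0.5673 0.1396 0.3675] grasp [0.5673 0.1395 0.3865] f [ 0.001   0.0006 -1.    ] jaw [-0.2158  0.9764  0.0004] F [ 0.2345 -0.088   0.5608] w 0.05427792790759329
shift units [-0.294   0.3649 -0.2153] turn units [-0.007   0.0113 -0.0292] q [ 0.5757  0.1507  0.0468  0.     -1.4657 -1.929 ]
```

```bash
python3 -m inch '-.29 .38 0 0 0 0;0 0 0 0 0 0;0 0 -.8 0 0 0;0 0 -.8 0 0 0;0 0 -.75 0 0 0;0 0 0 0 0 0'; python3 -m inch '0 0 0 0 0 0;0 0 0 0 0 0;0 0 0 0 0 0' 0 55; python3 fk.py
```

```text
t: 33.83
eef_pos: [0.5573, 0.1507, 0.2955]
ee_rot: [-2.934, 1.569, -2.716]
force: [1.2, -1.5, 0.7]
width: 0.0541
t: 34.2
eef_pos: [0.5584, 0.1515, 0.2979]
ee_rot: [0.516, 1.567, 0.734]
force: [-3.5, 4.0, 4.8]
width: 0.0302
t 34.2 tcp [0.5584 0.1515 0.2979] grasp [0.5584 0.1514 0.3169] f [ 0.0025  0.0022 -1.    ] jaw [-0.2162  0.9763  0.0016] F [-3.4697  3.9863  4.8091] w 0.030162366809551176
```

```bash
python3 -m inch '-.3 -.07 -.3 0 0 0;-.3 -.07 -.31 0 0 0;-.26 -.058 -.34 0 0 0;-.25 -.057 -.35 0 0 0;0 0 0 0 0 0' - 58; python3 -m inch '-.21 -.046 -.38 0 0 0;-.2 -.046 -.39 0 0 0;-.15 -.033 -.41 0 0 0;-.14 -.032 -.41 0 0 0;0 0 0 0 0 0';  python3 fk.py
```

```text
t: 34.83
eef_pos: [0.5254, 0.1439, 0.2597]
ee_rot: [0.323, 1.566, 0.541]
force: [-2.8, 2.8, 9.1]
width: 0.0297
t: 35.45
eef_pos: [0.5045, 0.1391, 0.212]
ee_rot: [0.294, 1.567, 0.512]
force: [-5.1, 1.9, 12.8]
width: 0.0296
t 35.45 tcp [0.5045 0.1391 0.212 ] grasp [0.5044 0.1391 0.231 ] f [ 0.0036  0.002  -1.    ] jaw [-0.2168  0.9762  0.0012] F [-5.0686  1.9442 12.769 ] w 0.029585720512546283
```

```bash
python3 -m inch '-.09 -.02 -.43 0 0 0;-.08 -.018 -.43 0 0 0;-.02 -.005 -.43 0 0 0;-.02 -.005 -.44 0 0 0;0 0 0 0 0 0'; python3 -m inch '.04 .01 -.43 0 0 0;.045 .01 -.44 0 0 0;.04 .01 -.25 0 0 0;0 0 0 0 0 0;0 0 0 0 0 0';  python3 fk.py; python3 - <<'E'
from fk import *
for n in("side","top"):
    p=grab(n);w=cloud(p)
    for t,z in(("lever_ball",.141),("catch_tab",.266)):
        for r in arm.place_of(p,t)[:1]: print(n,t,round(r["confidence"],2),proj(p,r["position"],z))
    if n=="top":
        b=box(w,np.array((.63,.055,.2)),np.array((.69,.11,.32)));print("ram top z",np.percentile(b[:,2],[50,90,99]))
    b=box(w,np.array((.645,.06,.076)),np.array((.675,.105,.135)));print("pin/ram pts",len(b),b.min(0) if len(b) else 0,b.max(0) if len(b) else 0)
E
```

```text
t: 36.08
eef_pos: [0.4978, 0.1376, 0.1593]
ee_rot: [0.382, 1.568, 0.6]
force: [-5.9, 2.0, 10.4]
width: 0.0299
t: 36.7
eef_pos: [0.5014, 0.1384, 0.126]
ee_rot: [0.457, 1.569, 0.675]
force: [-5.9, 2.2, 10.4]
width: 0.03
t 36.7 tcp [0.5014 0.1384 0.126 ] grasp [0.5013 0.1384 0.145 ] f [ 0.0016  0.0013 -1.    ] jaw [-0.2165  0.9763  0.0009] F [-5.9201  2.2414 10.3649] w 0.029958257054613083
side lever_ball 0.67 [0.41294144 0.38114038 0.141     ]
side catch_tab 0.74 [0.70995236 0.14767731 0.266     ]
pin/ram pts 48 [0.64616043 0.07976015 0.07601943] [0.66817799 0.09841114 0.12484299]
top catch_tab 0.56 [0.70724547 0.14887383 0.266     ]
ram top z [0.2653032  0.27831864 0.2806223 ]
pin/ram pts 1 [0.64705657 0.08296843 0.07620521] [0.64705657 0.08296843 0.07620521]
```

```bash
python3 -m inch '.03 .007 -.12 0 0 0;0 0 0 0 0 0'; python3 -m inch '.02 .005 -.12 0 0 0;0 0 0 0 0 0'; python3 -m inch '.02 .005 -.12 0 0 0;0 0 0 0 0 0';python3 - <<'E'
from fk import *
p=grab("top");w=cloud(p)
b=box(w,np.array((.635,.06,.27)),np.array((.685,.105,.32)));print("ram top z",len(b),np.percentile(b[:,2],[10,50,90]))
E
```

```text
t: 37.25
eef_pos: [0.5021, 0.1385, 0.1224]
ee_rot: [0.523, 1.569, 0.741]
force: [-7.1, 0.6, 11.6]
width: 0.0295
t: 37.5
eef_pos: [0.5028, 0.1387, 0.1192]
ee_rot: [0.425, 1.569, 0.643]
force: [-7.8, 1.8, 15.0]
width: 0.0297
t: 37.75
eef_pos: [0.5036, 0.1388, 0.1178]
ee_rot: [0.189, 1.568, 0.408]
force: [-18.4, 1.9, 33.4]
width: 0.0296
ram top z 264 [0.27389495 0.27653673 0.27911302]
```

```bash
python3 -m inch '0 0 .04 0 0 0;0 0 0 0 0 0;0 0 0 0 0 0;0 0 0 0 0 0'; python3 - <<'E'
from fk import *
p=grab("top");w=cloud(p)
b=box(w,np.array((.635,.06,.27)),np.array((.685,.105,.32)));print("ram top z",len(b),np.percentile(b[:,2],[10,50,90]))
q=grab("side");w=cloud(q);b=box(w,np.array((.64,.06,.078)),np.array((.68,.105,.125)));print("pin z pts",len(b),b.max(0) if len(b) else 0)
for pic,n in((p,"top"),(q,"side")):
    for t,z in(("catch_tab",.266),("bore",.072),("carriage_knob",.078)):
        for r in arm.place_of(pic,t)[:1]: print(n,t,round(r["confidence"],2),proj(pic,r["position"],z))
st()
E
```

```text
t: 38.3
eef_pos: [0.5035, 0.1388, 0.1179]
ee_rot: [0.284, 1.568, 0.503]
force: [-12.3, 1.9, 23.6]
width: 0.0297
ram top z 262 [0.27361065 0.27642153 0.27896334]
pin z pts 34 [0.66814095 0.09755095 0.1236133 ]
top catch_tab 0.74 [0.71040204 0.15397133 0.266     ]
top bore 0.81 [0.65546155 0.07974459 0.072     ]
top carriage_knob 0.75 [0.58711052 0.06015349 0.078     ]
side catch_tab 0.86 [0.70619818 0.15792268 0.266     ]
side bore 0.85 [0.6612063  0.08442258 0.072     ]
t 38.7 tcp [0.5035 0.1388 0.118 ] grasp [0.5034 0.1388 0.137 ] f [ 0.0024  0.0014 -1.    ] jaw [-0.2169  0.9762  0.0008] F [-12.302    0.8503  23.9793] w 0.029545616799375184
```

The ram is 22 mm down, which is a lever angle of about 1.09 rad. The hold is steady at 24 N, the catch is lying back, and the carriage is in. Handing in.

```bash
python3 -c "
from station import arm
print(arm.job_done())"
```

```text
the job is handed in; nothing more can be done
None
```

The longest pin is in the sprocket's bore and, by my measurements, pressed home. The carriage is fully in, the catch is back, and the gripper is still holding the lever down. I handed the job in at about 39 s of the 64 s allowed; no verdict was reported.

**Pin insertion:** The first try caught on the lead-in and the push slid the carriage a few mm inward. I loosened the grip, regripped, and the pin dropped in once I shifted it about 3 mm to the right (the press's −y).

**Last checks:**

| What | Reading |
|---|---|
| Ram travel | about 22 mm down, so the lever is at about 1.09 rad |
| Hold on the ball | steady at about 24 N vertical (33 N at the peak of the push) |
| Catch | 1.48 rad from the tab position, pushed a little further after that |
| Carriage | met its stop at 13.7 N; it still looked in place afterwards |

**Not confirmed:**
- **Pin depth and ram force:** I did not measure either directly. Both are inferred from the ram travel and the rise in force.
- **Camera disagreement:** the side camera read about 3–6 mm off the top one around the press, so I trusted the top view and touch there.
- **Other pins and tools:** I never touched them knowingly, and the pins stood undisturbed in the last picture I viewed. I did not measure them again at the end.

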